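Fit out and close a sensor interface case

TASK

Make this sensor interface case ready to go out: first switch its isolator off (lever over towards the pocket), then clip every loose module onto the free part of the rail - hook its rigid lip under the rail edge on the pocket side and rock it down until the sprung foot clicks under the other edge - and lay every sensor head flat and right side up, as it lies now, in the pocket in front of the rail. Last of all swing the clear cover down until it is fully shut, and leave the other things on the bench where they are.

Things in the scene. Friction and masses are not known exactly. Their poses are not given: they have to be found in the camera images.
- case: Grey open instrument case, fixed, outside 220 (x) x 216 (y) x 92 (z) mm, walls and floor 5 mm. Origin under its centre. Rail towards its far (+x) side, pocket along its near (-x) side. The isolator, shaped like a module but with its flat top 66 mm above the bench, fills the right end of the rail, y = -95 to -60 mm; the rest of the rail is free.
- rail_frame (a point): Foot of the steel top-hat rail at mid length, 7 mm above the bench; x across it (away from the pocket), y along it. Rail 35 mm wide, 196 mm long, top faces at z = 15 mm: two flanges 2.3 mm thick with outer edges at x = -17.5 and +17.5 mm, free space under each 5 mm inwards. The steel plate under the rail is at z = 0; the case's far wall is at x = 60 mm.
- pocket (a point): Middle of the pocket's floor, 5 mm above the bench; axes as the case. The pocket, the space in front of the rail, is 84 mm (x) by 206 mm (y): case walls on three sides, at x = +42 mm a fence 12 mm high. Three heads fit in a row with their long sides along y.
- iso_lever (a joint): Black toggle lever on the isolator's head (rad): 1.0 to 1.2 = on (leans to +x), 0 = off (leans to -x, towards the pocket), upright at 0.6. It stays where it is left; about 2 N at the tip moves it. Pivot along the rail's y, 62 mm above the bench, 28 mm from the tip.
- iso_lever_tip (a point): Middle of the free end of the toggle lever, which is 24 mm wide along the rail and 6 mm thick.
- cover (a joint): Clear hinged cover of the case (rad): 0 = shut, flat on the rim; it starts open, leaning back at 1.8 to 2.05; stop at 2.1. A stiff hinge holds it where it is left; up to 4 N at its free edge moves it.
- cover_hinge (a point): Hinge axis of the cover at mid length: along the case's x, on the left (+y) rim, 92.5 mm above the bench.
- cover_edge (a point): Middle of the cover's free edge, on its outer face, 216 mm from the hinge. The cover is 220 mm long along the hinge and 5 mm thick; shut, this edge lies over the right (-y) rim.
- mod1: Loose rail module, white plastic, about 140 g. Housing 82 (x) x 35 (y) mm from z = 10 to 34 mm; on it a nose 44 (x) x 35 (y) mm from z = 34 to 62 mm, to be gripped across x (a 19 mm shoulder at each end). Lip under the -x half, sprung foot under the +x half, both reaching down to z = 0. Origin: centre, at that level. Seated, the housing's underside lies on the rail's top. May be absent.
- mod2: Module the same as mod1. May be absent. The rigid lip of every module: a leg under the housing from x = -23 to -18.7 mm down to z = 0, then a lip turned inwards to x = -14.1 mm with its top face at z = 4.5 mm: a slot 5.5 mm high and 4.6 mm deep, open to +x, that takes the rail's flange. Tilted by 0.3 to 0.45 rad (foot end up) it slides on.
- mod3: Module the same as mod1. May be absent. 
- mod1_foot (a joint): Sprung foot of mod1 (m): 0 = fully out, at rest and again once clicked under the rail; grows to 0.006 as the rail's edge pushes it back along the module's +x. Black slider 32 mm wide under the housing from x = 14 to 46 mm, z = 0 to 6.5 mm. Its tip is chamfered from (x 14, z 5.5) to (x 18, z 0) mm, so it rides over the edge when pressed.
- mod2_foot (a joint): Sprung foot of mod2, as for mod1. Spring of every foot: 2 N at rest and 0.4 N more per mm; rocking a module home takes about 10 N at its nose.
- mod3_foot (a joint): Sprung foot of mod3, as for mod1.
- head1: Loose sensor head: aluminium block 26 (x) x 40 (y) x 30 (z) mm with a round brass connector stub, 13 mm thick and 10 mm long, on its +y end, about 90 g. Origin: centre of the block's underside; it lies flat with z up. May be absent.
- head2: Sensor head, the same as head1. May be absent.
- head3: Sensor head, the same as head1. May be absent.
- jar: Bystander: amber jar 44 mm across, 50 mm high, origin under its centre.
- spool: Bystander: bare metal spool 52 mm across, 40 mm high, origin under its centre.
- driver: Bystander: screwdriver 160 mm long lying along its x, origin under its middle.
- tin: Bystander: flat round aluminium tin 60 mm across, 22 mm high, origin under its centre.
- tweezers: Bystander: steel tweezers 135 mm long, 8 mm high, lying along their x, origin under the middle.
- gauge_block: Bystander: steel block 45 x 30 x 20 mm, origin under its centre.
- carton: Bystander: cardboard carton 90 x 60 x 35 mm, origin under its centre.
Mind the look-alikes: they are no part of the job. Leave any orange or pink look-alike of the mod1 alone. Leave any turquoise look-alike of the mod2 alone.

How it is judged:
By the outcome, as a careful person would: the job done as asked, in the order asked, and still so for the second after the job is handed in, with the robot touching nothing.
Of mod1, mod2, mod3 only 2 to 3 are there at a start; the rules pass over those that are not, and their reading is None.
Of head1, head2, head3 only 2 to 3 are there at a start; the rules pass over those that are not, and their reading is None.
At some moment in a run one of mod1, mod2, mod3, head1, head2, head3 may be knocked a few centimetres aside while the robot is not near it.
It also fails if it takes over 210 s, if anything falls off the work surface, if the arm or the gripper's body presses on something with over 40 N, if the wrist force passes 120 N, or if a joint passes its speed limit or range.

ROBOT

A 7-joint arm with a two-finger parallel gripper is mounted at the origin on the work surface. World frame = base frame: x ahead of the robot, y to its left, z up, the work surface at z = 0. Lengths are in mm, angles in rad, forces in N, time in s.
With the tool pointing down it reaches from about 400 to 875 mm from the base axis. Payload 4.4 kg.
Tool frame: the origin (TCP) lies midway between the tips of the shut fingers; the grasp point (between the pads) lies 19 mm behind it; z points along the fingers, y is the direction in which the jaws open and shut (so a half turn about z gives the same grasp; the last joint's range is limited). The gripper opens to 85 mm and grips with 20 to 120 N. Pads are 22 mm wide; open, the fingers measure 114 mm over their backs; the gripper's body (76 mm by 85 mm) begins 54 mm behind the grasp point. The pads swing forward as they close: fully open they stand 13 mm farther back than shut.
Start: joints at [1.268, 0.628, 0.038, 1.517, -0.027, 0.996, -0.02], TCP at [152.513, -631.868, 231.313] pointing down, gripper open.
Joint ranges: [-3.06, 3.06], [-0.37, 2.12], [-1.25, 1.32], [0.18, 2.47], [-1.1, 4.24], [0.23, 1.98], [-2.94, 2.94]. Speed limits (rad/s): [2.57, 2.57, 3.14, 3.14, 3.14, 3.14, 3.14].

INTERFACE

Orientations are given as [roll, pitch, yaw] about the fixed x, y, z axes, in that order (R = Rz(yaw) Ry(pitch) Rx(roll)).
In Python, from cell import ctrl, vision gives the robot as it stands.
- The arm moves only by the tool play_rows, never from a script. Its arguments are lists of equal length, an entry for each row: "slide": the shift along the tool's x, y, z in mm, a list of three; "turn": the turn about the tool's z in rad; "fingers": the opening, from 0 (shut) to 1 (fully open). A call has 1 to 5 rows; each row is the pose to reach, as a shift and turn from the pose measured when the call began, along the tool's axes at that moment; what a row does not reach only later rows make up. A row lasts 1/8 s, in which the tool goes at most 62.5 mm and 10.7 degrees, less where a joint would pass 70% of its speed; a pose out of reach is approached as far as the arm can. A call with a gripper value outside its range is refused whole. The fingers move at their own pace and stop on an object; the grip force is fixed at half the most. Time passes only in rows, so rows that repeat a pose let the fingers close. It gives the time, the measured TCP pose, the force and the opening at its end, in the units of the state.
- ctrl.read_state(): the state, without advancing time (a new reading comes with each control period).
- vision.get_image(name): name is "scene" or "side" or "wrist"; returns (picture, depth): 480x640x3 uint8, blue, green, red; 480x640 float32, mm along the optical axis (not along the pixel's ray), 0 where there is no reading.
- vision.camera_params(name): a dict with "fx", "fy", "cx", "cy" (pixels), "position" and "rotation" of the camera in the world. Camera axes: x right, y up, looking along -z (the intrinsics and any distortion apply to the point x, -y, -z); pixel columns grow to the right and rows downward; lengths in mm; the calibration is good to about 2 mm. A picture is of the moment at which its call begins: read the wrist's pose just before it. camera_params takes no time and is no camera call; for the wrist camera it gives the pose at the moment of the call.
- ctrl.finish_job(): hands the job in, once; it reports no verdict.
The state is a dict: "clock": time; "qpos": joint angles; "qd": joint speeds; "tau": joint torques, N m; "eef_pos": TCP position; "tool_rot": TCP orientation; "force": force on the tool from outside, world axes, zero at the start; "torque": the same for the moment, N m; "width": finger opening in mm.
Only numpy, scipy, OpenCV 4.12 (cv2) and the standard library are available. Lean on these libraries where they do the work, as an engineer would, in place of code of your own. Each camera call takes 0.05 s, during which the arm holds its last target.

## Working session

There is one attempt and no reset: what is moved stays moved. The work goes in short steps, Python scripts to look and compute and a tool call to move; the robot and the scene stay as the last step left them, time stands still between calls to the robot, and variables do not carry over. Pictures are saved under pics/ and viewed, and the job is handed in when it is done.

Besides the shell and the picture viewer there is one more tool, called after "Call:" as name(argument=value, ...), one argument or row to a line, values as JSON. play_rows: Moves the arm, as the interface text tells. Its arguments: {"type":"object","properties":{"slide":{"type":"array"},"turn":{"type":"array"},"fingers":{"type":"array"}},"required":["slide","turn","fingers"]}

```bash
ls -la; mkdir -p pics
cat > h.py <<'E'
import numpy as np, cv2, sys
sys.path.insert(0,'.')
from cell import ctrl, vision
def snap(name,fn=None):
    p=vision.camera_params(name); im,d=vision.get_image(name)
    if fn: cv2.imwrite(f'pics/{fn}.png',im); np.savez(f'pics/{fn}.npz',d=d,im=im,**{k:np.array(p[k]) for k in p if k in('fx','fy','cx','cy','position','rotation')})
    return im,d,p
def load(fn):
    z=np.load(f'pics/{fn}.npz'); return z['im'],z['d'],{k:z[k] for k in z.files if k not in('im','d')}
def R_of(p):
    r=np.array(p['rotation'])
    if r.shape==(3,3): return r
    from scipy.spatial.transform import Rotation as Ro
    return Ro.from_euler('xyz',r).as_matrix() if r.size==3 else None
def px(p,d,u,v,z=None):
    "world point from pixel; depth d or plane height z"
    c=np.array([(u-p['cx'])/p['fx'],-(v-p['cy'])/p['fy'],-1.0]); w=R_of(p)@c; o=np.array(p['position'])
    if z is not None: s=(z-o[2])/w[2]
    else: s=d
    return o+s*w
def proj(p,X):
    c=R_of(p).T@(np.array(X)-np.array(p['position'])); return p['cx']+p['fx']*c[0]/-c[2],p['cy']-p['fy']*c[1]/-c[2]
def cloud(p,d):
    v,u=np.mgrid[0:d.shape[0],0:d.shape[1]]
    c=np.stack([(u-p['cx'])/p['fx'],-(v-p['cy'])/p['fy'],-np.ones_like(d)],-1)*d[...,None]
    return c@R_of(p).T+np.array(p['position'])
E
python3 - <<'E'
from h import *
s=ctrl.read_state(); print(s)
for n in ['scene','side','wrist']:
    im,d,p=snap(n,n+'0'); print(n,p)
E
```

```text
total 12
drwxr-xr-x  3 agent agent 4096 Dec  7 08:34 .
drwxr-xr-x 23 root  root  4096 Dec  7 08:34 ..
drwxr-xr-x  2 agent agent 4096 Dec  7 08:34 pics
{'clock': 0.0, 'qpos': array([ 1.2682085 ,  0.62935891,  0.03841819,  1.51840209, -0.02699328,
        0.99629268, -0.02001775]), 'qd': array([-2.56248066e-04,  5.14750096e-04, -4.26876159e-04,  3.36233650e-05,
       -1.19256832e-03,  7.29119255e-04, -6.49167005e-04]), 'tau': array([-5.15023148e-04, -5.63412130e+01,  1.22610569e+00, -1.93450302e+01,
        1.09982575e-02,  1.05996570e-02,  6.32201193e-06]), 'eef_pos': array([ 152.36557064, -631.22729913,  230.3694743 ]), 'tool_rot': array([-3.13964904e+00,  1.87746178e-05,  2.36792198e-01]), 'force': array([ 0.03727037, -0.11305404,  0.08943243]), 'torque': array([-0.07178157, -0.04879605,  0.01488949]), 'width': 85.68522886035925}
scene {'fx': 497.2325375164374, 'fy': 497.2325375164374, 'cx': 320.8683602891015, 'cy': 247.08884318378728, 'position': array([993.97750641, 461.03672087, 987.78224851]), 'rotation': array([ 0.61776841, -0.00299985,  2.39825887])}
side {'fx': 618.1871123825076, 'fy': 618.1871123825076, 'cx': 321.24252366417335, 'cy': 240.7471610532768, 'position': array([-133.55605391, 1033.36477906,  867.73947715]), 'rotation': array([ 1.02799966, -0.00630184, -2.56798465])}
wrist {'fx': 361.3180950119168, 'fy': 361.3180950119168, 'cx': 318.5876962916084, 'cy': 236.78856531264555, 'position': array([ 226.13405797, -613.89651182,  372.40601745]), 'rotation': array([-0.30018443,  0.00237439, -1.33408473])}
```

View pics/scene0.png

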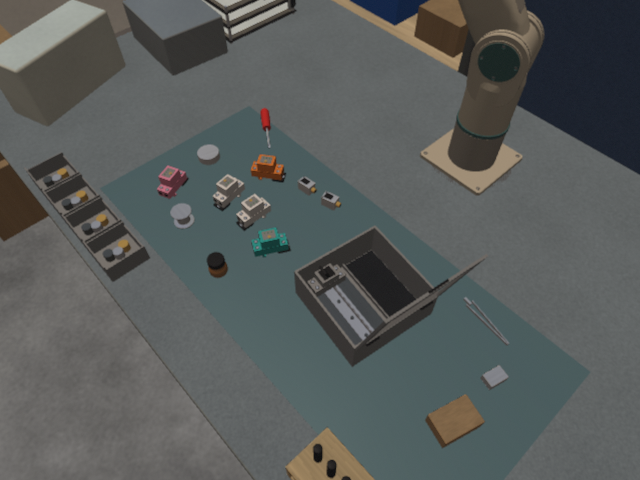

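View pics/side0.png

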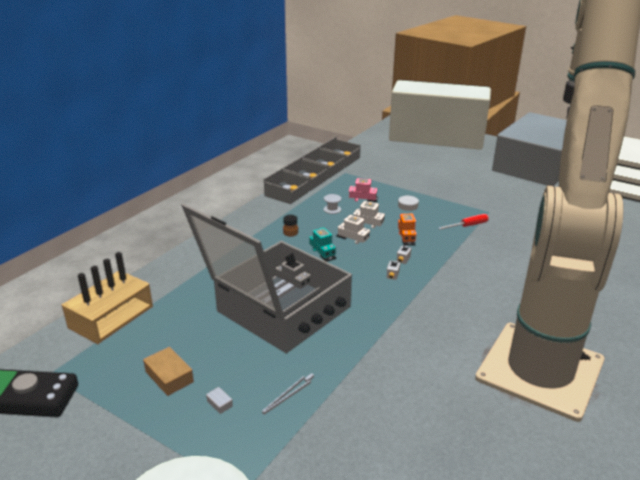

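View pics/wrist0.png

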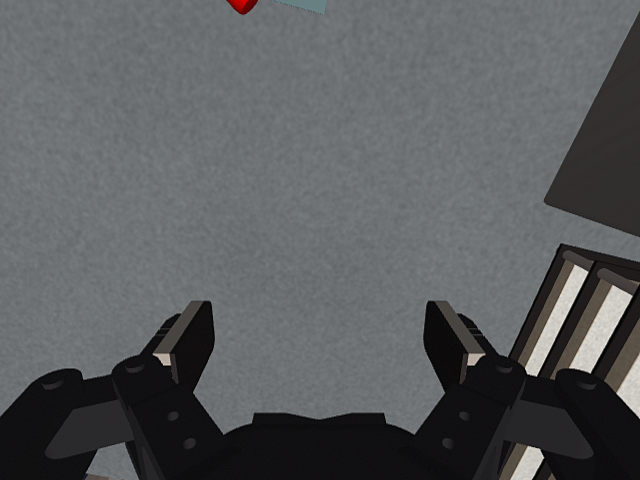

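Run:
```python
from h import *
im,d,p=load('scene0')
C=cloud(p,d)
for u,v in [(228,190),(253,209),(307,184),(331,199),(330,275),(350,310),(390,290),(400,170),(483,320),(495,377),(455,420),(250,320),(217,265)]:
    print((u,v),C[v,u].round(0))
# topdown raster orthophoto x 250..800,y -560..560
c=cv2.resize(im[90:380,130:450],None,fx=2.5,fy=2.0,interpolation=cv2.INTER_CUBIC)
cv2.imwrite('pics/c1.png',cv2.resize(im[130:280,150:350],None,fx=4,fy=4,interpolation=cv2.INTER_CUBIC))
cv2.imwrite('pics/c2.png',cv2.resize(im[220:370,280:480],None,fx=4,fy=4,interpolation=cv2.INTER_CUBIC))
i2,d2,p2=load('side0')
cv2.imwrite('pics/c3.png',cv2.resize(i2[170:350,170:430],None,fx=3,fy=3,interpolation=cv2.INTER_CUBIC))
C2=cloud(p2,d2)
for u,v in [(370,210),(353,226),(393,268),(403,253),(300,265),(450,260)]: print((u,v),C2[v,u].round(0))
```

```text
(228, 190) [ 595. -313.   53.]
(253, 209) [ 588. -221.   53.]
(307, 184) [ 421. -211.   29.]
(331, 199) [ 412. -130.   31.]
(330, 275) [586.  50.  68.]
(350, 310) [590. 121.  10.]
(390, 290) [485. 145.   7.]
(400, 170) [181. -98.  -0.]
(483, 320) [388. 334.   2.]
(495, 377) [486. 430.  23.]
(455, 420) [619. 430.  37.]
(250, 320) [766. -13.   2.]
(217, 265) [ 748. -148.   53.]
(370, 210) [ 571. -316.   54.]
(353, 226) [ 571. -224.   47.]
(393, 268) [ 398. -123.   31.]
(403, 253) [ 411. -203.   28.]
(300, 265) [566.  33.  65.]
(450, 260) [ 313. -284.   -2.]
```

View pics/c1.png

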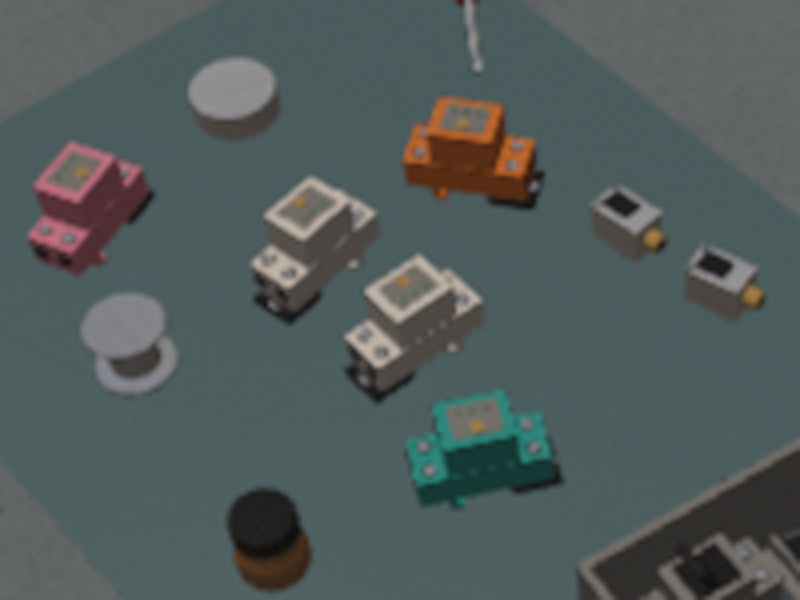

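View pics/c2.png

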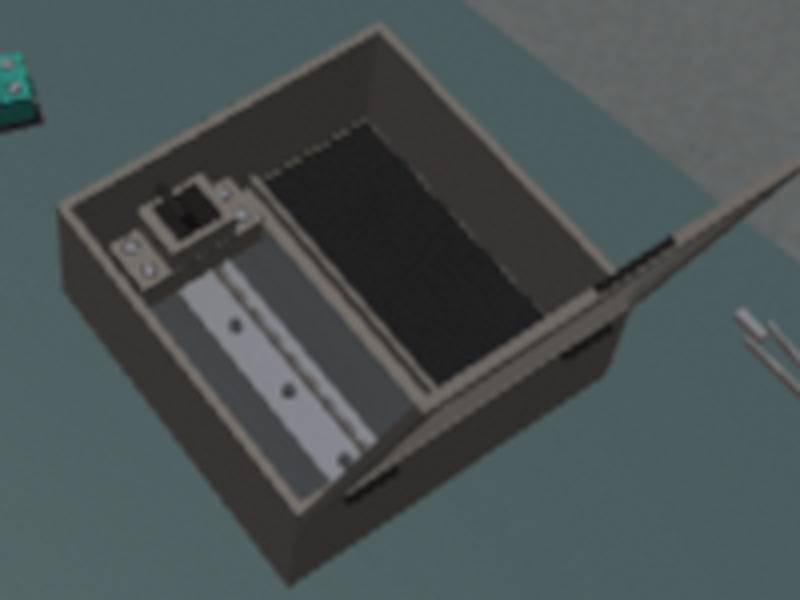

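View pics/c3.png

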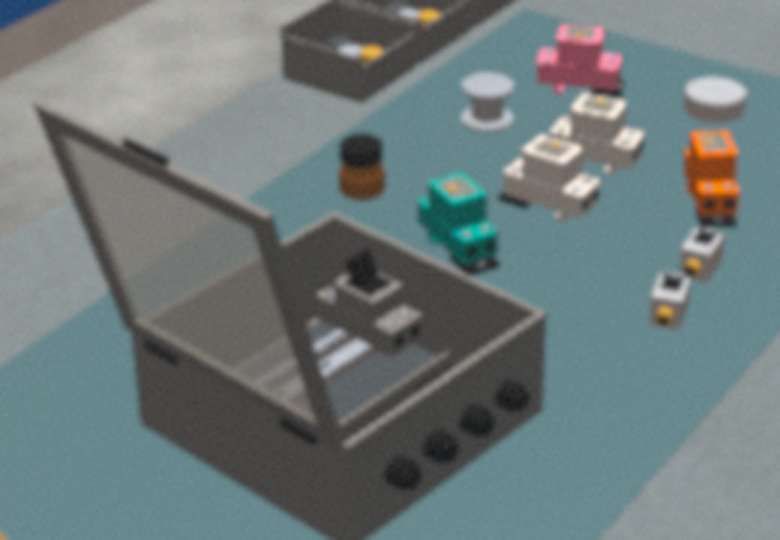

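Run:
```python
from h import *
for n in ['scene0','side0']:
    im,d,p=load(n); C=cloud(p,d)
    X=C.reshape(-1,3); m=(d.reshape(-1)>0)&(X[:,0]>350)&(X[:,0]<760)&(X[:,1]>-60)&(X[:,1]<330)
    rim=X[m&(X[:,2]>87)&(X[:,2]<97)]
    r=cv2.minAreaRect(rim[:,:2].astype(np.float32)); print(n,len(rim),r)
    print(cv2.boxPoints(r))
    cov=X[m&(X[:,2]>150)&(X[:,2]<330)]; print(len(cov),cov.min(0),cov.max(0))
    hi=cov[cov[:,2]>cov[:,2].max()-15]; print(hi.mean(0), hi.min(0),hi.max(0))
```

```text
scene0 932 ((554.0624389648438, 126.78778839111328), (227.31411743164062, 222.4452362060547), 81.8889389038086)
[[427.91632    29.960373 ]
 [648.1363     -1.4249573]
 [680.20856   223.6152   ]
 [459.9886    255.00053  ]]
998 [463.8845868  230.13913161 150.26380746] [686.3936999  304.70427116 308.7831191 ]
[583.34092463 286.69192381 300.93905386] [467.60080221 269.63946575 293.91055882] [686.3936999  304.70427116 308.7831191 ]
side0 652 ((551.09228515625, 125.6960678100586), (232.02366638183594, 225.03872680664062), 82.21461486816406)
[[423.89478   25.995773]
 [646.8592    -4.488617]
 [678.2898   225.39636 ]
 [455.32538  255.88075 ]]
3766 [458.25423514 233.65729793 150.03450104] [684.20263282 305.08972154 305.64171161]
[567.00004846 287.84040409 297.2700324 ] [464.00792744 268.74886199 290.68450397] [684.20263282 305.08972154 305.64171161]
```

```bash
cat >> h.py <<'E'
from scipy.spatial.transform import Rotation as Ro
def to(*wps,st=None):
    """wps: (x,y,z,yaw) -> slide & turn in current tool axes"""
    s=ctrl.read_state(); R=Ro.from_euler('xyz',s['tool_rot']).as_matrix(); 
    for w in wps:
        dl=R.T@(np.array(w[:3])-s['eef_pos']); x0=R[:,0]; yaw0=np.arctan2(x0[1],x0[0])
        t=-(w[3]-yaw0) if R[2,2]<0 else w[3]-yaw0
        t=(t+np.pi)%(2*np.pi)-np.pi
        print('slide',dl.round(1),'turn',round(t,3))
    print('pos',s['eef_pos'].round(1),'yaw',round(yaw0,3),'F',s['force'].round(1),'w',round(s['width'],1),'t',round(s['clock'],2),'q7',s['qpos'][6].round(2))
E
python3 - <<'E'
from h import *
to((480,-100,420,-0.14))
s=ctrl.read_state();p=vision.camera_params('wrist');print(R_of(p)@[0,0,-1],R_of(p)@[0,1,0])
E
```

```text
slide [ 443.1 -440.  -188.8] turn 0.377
pos [ 152.4 -631.4  230.6] yaw 0.237 F [-0.8 -0.3 -0.6] w 85.3 t 0.15 q7 -0.02
[-0.28791892 -0.06737424 -0.95528185] [ 0.92849941  0.22462577 -0.29568921]
```

Call:
play_rows(
  slide=[
    [40,-40,-40],
    [80,-80,-80],
    [120,-120,-120],
    [160,-160,-170],
    [200,-200,-180],
  ],
  turn=[0.07,0.15,0.22,0.3,0.37],
  fingers=[0,0,0,0,0],
)

```text
clock: 0.78
eef_pos: [288.4, -409.8, 403.8]
tool_rot: [3.141, -0.001, -0.137]
force: [1.3, -0.0, -0.9]
width: 0.1
```

Run:
```python
from h import *
to((560,-150,400,-0.14),(560,100,400,-0.14))
```

```text
slide [ 233.6 -294.5    3.9] turn 0.003
slide [ 199.5 -542.1    3.6] turn 0.003
pos [ 288.4 -409.8  403.8] yaw -0.137 F [ 1.3 -0.  -0.9] w 0.1 t 0.78 q7 -0.78
```

Call:
play_rows(
  slide=[
    [43,-46,0],
    [86,-92,0],
    [129,-138,0],
    [172,-184,0],
    [216,-230,0],
  ],
  turn=[0,0,0,0,0],
  fingers=[0,0,0,0,0],
)

```text
clock: 1.4
eef_pos: [531.8, -212.5, 403.9]
tool_rot: [3.14, -0.001, -0.137]
force: [1.7, -0.7, 0.3]
width: 0.2
```

Run:
```python
from h import *
snap('wrist','w1')
to((560,100,400,-0.14))
```

```text
slide [ -17.  -303.5    4.9] turn 0.015
pos [ 539.  -203.3  402.9] yaw -0.125 F [6.3 6.4 1.2] w 0.2 t 1.45 q7 -1.4
```

View pics/w1.png

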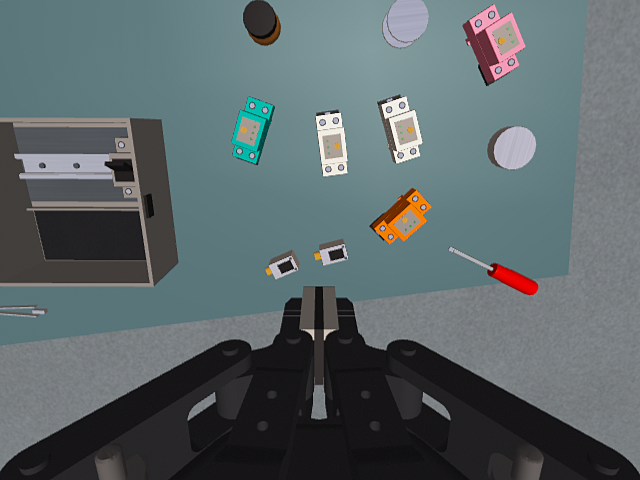

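Call:
play_rows(
  slide=[
    [-4,-60,0],
    [-7,-120,0],
    [-10,-180,0],
    [-13,-240,0],
    [-17,-300,0],
  ],
  turn=[0,0,0,0.015,0.015],
  fingers=[0,0,0,0,0],
)

```text
clock: 2.08
eef_pos: [559.2, 98.1, 404.8]
tool_rot: [-3.135, -0.005, -0.14]
force: [1.5, -0.4, -0.6]
width: 0.2
```

Call:
play_rows(
  slide=[
    [0,0,0],
    [0,0,0],
  ],
  turn=[0,0],
  fingers=[0,0],
)

```text
clock: 2.33
eef_pos: [559.0, 97.5, 404.4]
tool_rot: [-3.136, -0.005, -0.14]
force: [0.1, -0.2, -0.3]
width: 0.4
```

Run:
```python
from h import *
snap('wrist','w2')
to((560,100,400,-0.14))
```

```text
slide [ 0.3 -3.6  4.5] turn -0.002
pos [559.2  96.5 404.5] yaw -0.142 F [-0.1 -0.6 -0.1] w -0.0 t 2.38 q7 -1.98
```

View pics/w2.png

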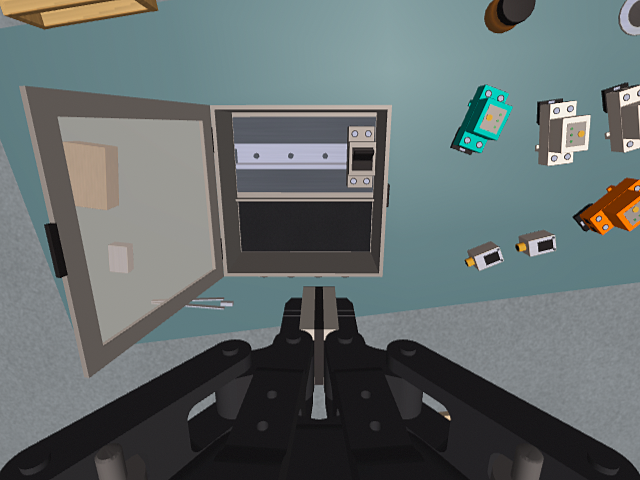

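Run:
```python
from h import *
im,d,p=load('w2')
cv2.imwrite('pics/c4.png',cv2.resize(im[92:292,200:400],None,fx=4,fy=3,interpolation=cv2.INTER_CUBIC))
cv2.imwrite('pics/c4.png',cv2.resize(im[92:242,200:400],None,fx=4,fy=4,interpolation=cv2.INTER_CUBIC))
cv2.imwrite('pics/c5.png',cv2.resize(im[160:290,200:400],None,fx=4,fy=4,interpolation=cv2.INTER_CUBIC))
C=cloud(p,d);X=C.reshape(-1,3)
rim=X[(X[:,2]>88)&(X[:,2]<96)&(X[:,0]>400)&(X[:,0]<700)&(X[:,1]>0)&(X[:,1]<245)]
r=cv2.minAreaRect(rim[:,:2].astype(np.float32));print(len(rim),r, cv2.boxPoints(r)); print(np.median(rim[:,2]))
for u,v in [(270,240),(290,145),(250,155),(362,145),(362,155),(362,132)]: print(u,v,C[v,u].round(1))
```

```text
3229 ((552.5164184570312, 123.11618041992188), (218.2589111328125, 219.9817352294922), 81.93347930908203) [[ 4.2830048e+02  3.0500694e+01]
 [ 6.4610565e+02 -3.6774445e-01]
 [ 6.7673236e+02  2.1573166e+02]
 [ 4.5892719e+02  2.4660010e+02]]
91.25072326155475
270 240 [475.7 188.9   5. ]
290 145 [615.  132.8  21.8]
250 155 [608.7 194.1   8.3]
362 145 [603.6  36.7  64.9]
362 155 [592.4  39.6  80.7]
362 132 [619.   32.9  44.9]
```

View pics/c4.png

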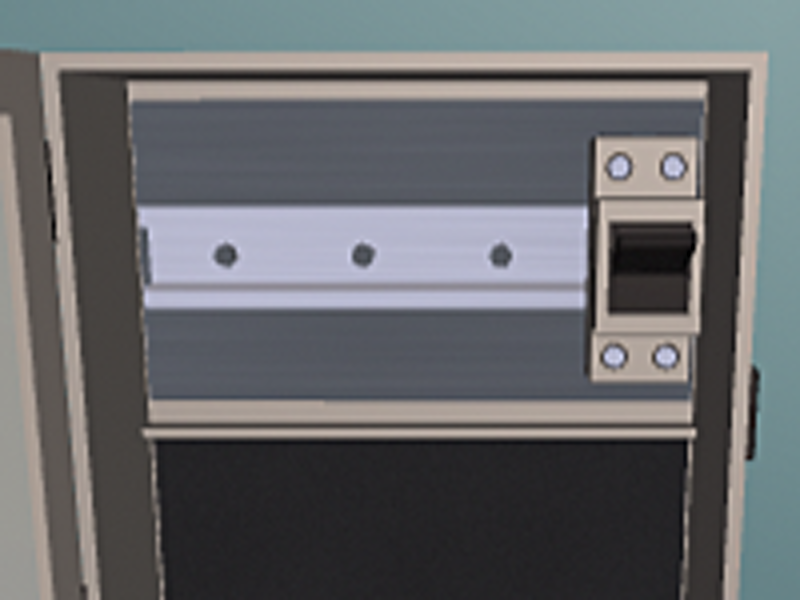

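View pics/c5.png

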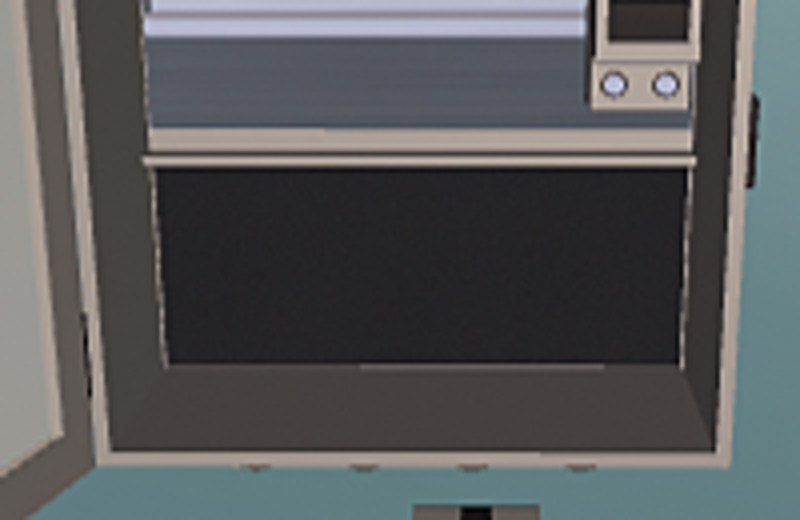

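```bash
cat >> h.py <<'E'
CY=-0.141; CC=np.array([552.4,122.2])
def case2w(x,y): 
    c,s=np.cos(CY),np.sin(CY); return CC+np.array([c*x-s*y,s*x+c*y])
def w2case(P):
    c,s=np.cos(CY),np.sin(CY); q=np.array(P[:2])-CC; return np.array([c*q[0]+s*q[1],-s*q[0]+c*q[1]])
def rail2w(x,y): return case2w(x+45,y)
E
python3 - <<'E'
from h import *
im,d,p=load('w2')
f=lambda u,v:(u/4+200,v/4+92)
def sh(n,u,v,z): print(n,w2case(px(p,None,*f(u,v),z=z)).round(1))
sh('rail -x L',150,308,22);sh('rail -x R',580,307,22);sh('rail+x L',145,206,22);sh('rail+x R',580,206,22)
sh('rim TR',768,52,92);sh('rim TL',42,52,92)
g=lambda u,v:(u,v+272)
sh('rim BR',*g(730,466),92);sh('rim BL',*g(100,464),92)
sh('iso inner edge',598,330,66); sh('iso right',700,330,66)
sh('lever tip L',612,225,85);sh('lever tip R',696,235,85)
sh('pocket floor BL',*g(170,362),5);sh('pocket BR',*g(680,362),5)
sh('fence top',*g(160,166),17)
E
```

```text
rail -x L [26.9 95.5]
rail -x R [ 27.6 -59. ]
rail+x L [62.5 95. ]
rail+x R [ 62.7 -58.2]
rim TR [ 109.9 -108.2]
rim TL [109.7 106.8]
rim BR [-109.5 -108.5]
rim BL [-109.5  105.9]
iso inner edge [ 24.9 -62.2]
iso right [ 24.9 -95.8]
lever tip L [ 59.7 -64.2]
lever tip R [ 56.7 -90.4]
pocket floor BL [-102.9   99.7]
pocket BR [-102.3 -102.6]
fence top [-21.5  96. ]
```

```bash
sed -i 's/CC=np.array(\[552.4,122.2\])/CC=np.array([552.3,121.3])/' h.py
python3 - <<'E'
from h import *
a=rail2w(38,-77.5);b=rail2w(3,-77.5)
to((*a,250,CY),(*a,110,CY),(*a,74,CY),(*b,74,CY))
E
```

```text
slide [ 71.9  54.6 154.6] turn -0.001
slide [ 71.2  55.3 294.6] turn -0.001
slide [ 71.   55.5 330.6] turn -0.001
slide [ 36.   55.6 330.4] turn -0.001
pos [559.2  96.5 404.5] yaw -0.142 F [-0.1 -0.6 -0.1] w -0.0 t 2.38 q7 -1.98
```

Call:
play_rows(
  slide=[
    [30,25,40],
    [60,50,90],
    [71,55,150],
    [71,55,210],
    [71,55,270],
  ],
  turn=[0,0,0,0,0],
  fingers=[0,0,0,0,0],
)

```text
clock: 3.0
eef_pos: [623.5, 30.0, 132.9]
tool_rot: [-3.137, -0.006, -0.146]
force: [0.1, 0.9, -0.2]
width: 0.4
```

Run:
```python
from h import *
a=rail2w(38,-77.5);b=rail2w(3,-77.5)
to((*a,74,CY),(*b,74,CY))
im,d,p=snap('wrist','w3')
```

```text
slide [-0.7 -2.6 58.9] turn -0.005
slide [-35.7  -2.5  58.7] turn -0.005
pos [623.5  30.  132.9] yaw -0.146 F [ 0.1  0.9 -0.2] w 0.4 t 3.0 q7 -1.89
```

View pics/w3.png

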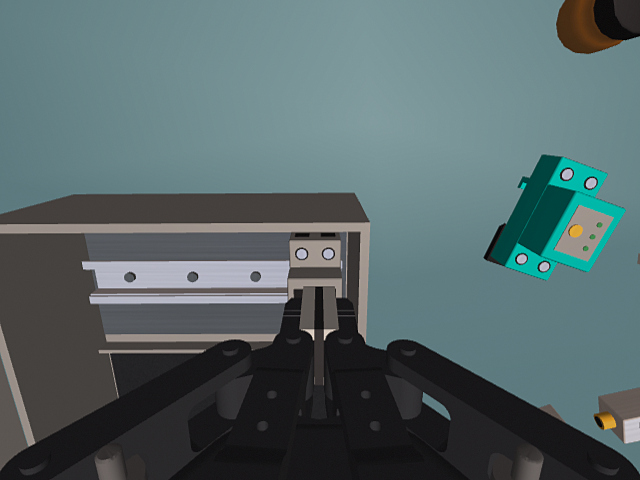

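Call:
play_rows(
  slide=[
    [2,-2,30],
    [2,-2,58],
    [2,-2,58],
  ],
  turn=[0,0,0],
  fingers=[0,0,0],
)

```text
clock: 3.42
eef_pos: [618.7, 29.6, 65.9]
tool_rot: [3.141, 0.011, -0.148]
force: [0.4, 0.1, 0.2]
width: -0.4
```

Call:
play_rows(
  slide=[
    [-10,0,0],
    [-20,0,0],
    [-28,0,0],
    [-35,0,0],
    [-35,0,0],
  ],
  turn=[0,0,0,0,0],
  fingers=[0,0,0,0,0],
)

```text
clock: 4.05
eef_pos: [592.3, 33.5, 69.9]
tool_rot: [-3.14, -0.008, -0.148]
force: [12.8, -3.4, 1.6]
width: 0.6
```

Run:
```python
from h import *
s=ctrl.read_state(); print(w2case(s['eef_pos'])-[45,0], s['eef_pos'],s['force'])
```

```text
[  6.89503359 -81.28615785] [592.25661628  33.52755111  69.90940897] [12.78088582 -3.38521719  1.57112052]
```

Call:
play_rows(
  slide=[
    [2,0,0],
    [2,0,0],
  ],
  turn=[0,0],
  fingers=[0,0],
)

```text
clock: 4.3
eef_pos: [593.2, 33.4, 70.5]
tool_rot: [-3.14, -0.006, -0.148]
force: [-0.3, 0.4, -1.0]
width: 0.0
```

Call:
play_rows(
  slide=[
    [6,0,-20],
    [12,0,-80],
    [12,0,-140],
  ],
  turn=[0,0,0],
  fingers=[0,0,0],
)

```text
clock: 4.68
eef_pos: [602.4, 31.8, 211.3]
tool_rot: [-3.14, -0.003, -0.148]
force: [0.7, -0.0, 0.3]
width: 0.2
```

Run:
```python
from h import *
im,d,p=snap('side','s1')
cv2.imwrite('pics/c6.png',cv2.resize(im[220:350,210:370],None,fx=4,fy=4,interpolation=cv2.INTER_CUBIC))
to((570,-200,180,CY))
```

```text
slide [ -3.  235.5  38.8] turn -0.007
pos [607.   32.4 219.9] yaw -0.148 F [1.5 0.3 7. ] w -0.1 t 4.72 q7 -1.89
```

View pics/c6.png

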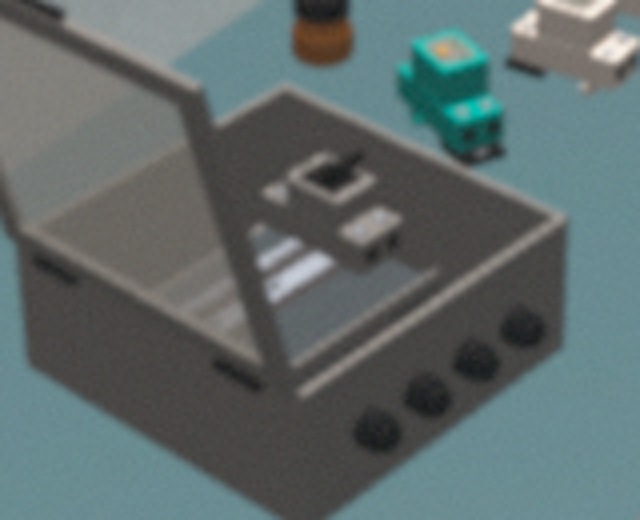

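Call:
play_rows(
  slide=[
    [-5,50,0],
    [-10,110,-10],
    [-15,170,-20],
    [-20,230,-30],
    [-25,288,-30],
  ],
  turn=[0,0,0,0,0],
  fingers=[0.2,0.4,0.6,0.8,0.8],
)

```text
clock: 5.35
eef_pos: [537.9, -249.8, 248.5]
tool_rot: [-3.137, -0.015, -0.147]
force: [0.7, 0.1, 0.0]
width: 68.4
```

Call:
play_rows(
  slide=[
    [0,0,0],
    [0,0,0],
    [0,0,0],
  ],
  turn=[0,0,0],
  fingers=[0.8,0.8,0.8],
)

```text
clock: 5.72
eef_pos: [538.2, -247.4, 248.1]
tool_rot: [-3.135, -0.015, -0.144]
force: [-0.8, -0.6, -0.9]
width: 68.4
```

Run:
```python
from h import *
im,d,p=snap('wrist','w4')
to((570,-200,180,CY))
```

```text
slide [ 23.5 -51.2  68.9] turn -0.003
pos [ 538.3 -247.6  248.3] yaw -0.144 F [-0.9 -0.9  0.3] w 68.6 t 5.78 q7 -1.39
```

View pics/w4.png

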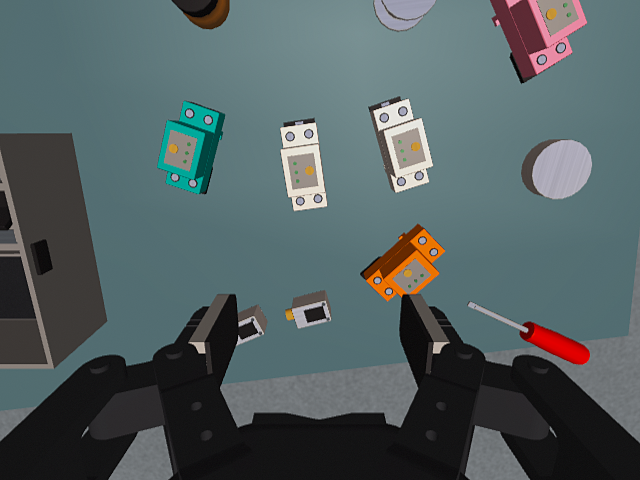

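Run:
```python
from h import *
im,d,p=load('w4'); C=cloud(p,d)
cv2.imwrite('pics/c7.png',cv2.resize(im[80:230,260:460],None,fx=4,fy=4,interpolation=cv2.INTER_CUBIC))
# segmentation: height 55..70 white, each
X=C.reshape(-1,3)
hsv=cv2.cvtColor(im,cv2.COLOR_BGR2HSV)
for n,(u,v) in {'A':(304,165),'B':(403,145)}.items():
    c=C[v,u]
    m=(abs(C[...,2]-62)<6)&(np.hypot(C[...,0]-c[0],C[...,1]-c[1])<35)
    P=C[m][:,:2].astype(np.float32); r=cv2.minAreaRect(P); print(n,len(P),r,np.median(C[m][:,2]))
    m=(C[...,2]>25)&(C[...,2]<72)&(np.hypot(C[...,0]-c[0],C[...,1]-c[1])<55)
    P=C[m][:,:2].astype(np.float32); r=cv2.minAreaRect(P); print(n,len(P),r)
```

```text
A 1899 ((579.0055541992188, -237.1566162109375), (35.024139404296875, 44.08293914794922), 89.73786926269531) 61.44095443052555
A 3191 ((579.1351928710938, -237.16006469726562), (35.023048400878906, 82.45018005371094), 89.76142883300781)
B 2041 ((585.206298828125, -333.0190124511719), (44.213706970214844, 35.57585144042969), 10.48340129852295) 61.3979213366797
B 3665 ((585.3261108398438, -333.0143127441406), (82.39032745361328, 35.6060905456543), 10.325210571289062)
```

View pics/c7.png

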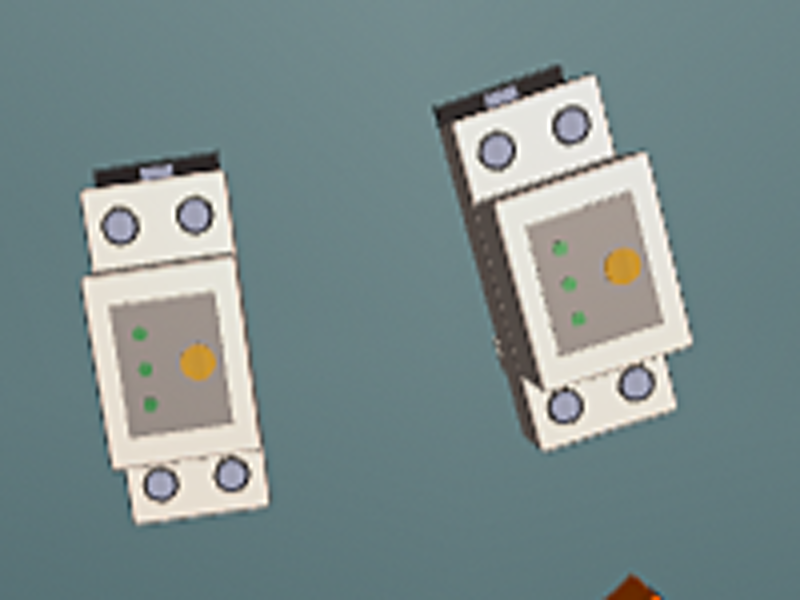

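Run:
```python
from h import *
to((571,-237.2,150,-0.004),(571,-237.2,32,-0.004))
```

```text
slide [ 29.4 -14.4  98.8] turn -0.14
slide [ 27.6 -13.7 216.8] turn -0.14
pos [ 538.3 -247.6  248.3] yaw -0.144 F [-0.9 -0.9  0.3] w 68.6 t 5.78 q7 -1.39
```

Call:
play_rows(
  slide=[
    [15,-7,50],
    [29,-14,100],
    [29,-14,110],
    [29,-14,110],
  ],
  turn=[-0.07,-0.14,-0.14,-0.14],
  fingers=[0.65,0.65,0.65,0.65],
)

```text
clock: 6.28
eef_pos: [570.5, -237.0, 138.9]
tool_rot: [-3.137, -0.014, -0.004]
force: [0.2, -0.5, 1.0]
width: 55.6
```

Run:
```python
from h import *
to((571,-237.2,60,-0.004),(571,-237.2,32,-0.004))
```

```text
slide [-0.6  0.5 78.9] turn -0.0
slide [ -1.    0.6 106.9] turn -0.0
pos [ 570.5 -237.   138.9] yaw -0.004 F [ 0.2 -0.5  1. ] w 55.6 t 6.28 q7 -1.33
```

Call:
play_rows(
  slide=[
    [-0.5,0.5,50],
    [-1,0.5,90],
    [-1,0.5,106],
    [-1,0.5,106],
  ],
  turn=[0,0,0,0],
  fingers=[0.65,0.65,0.65,0.65],
)

```text
clock: 6.78
eef_pos: [571.4, -237.5, 33.8]
tool_rot: [-3.138, -0.015, -0.005]
force: [-0.2, -0.6, 0.1]
width: 55.6
```

Call:
play_rows(
  slide=[
    [0,0,0],
    [0,0,0],
    [0,0,0],
  ],
  turn=[0,0,0],
  fingers=[0.41,0.39,0.39],
)

```text
clock: 7.15
eef_pos: [573.0, -238.2, 36.1]
tool_rot: [-3.139, -0.019, -0.005]
force: [-0.9, -0.5, 7.0]
width: 34.3
```

Run:
```python
from h import *
im,d,p=snap('wrist','w5')
to((571,-237.2,32,-0.004))
```

```text
slide [-2. -1.  4.] turn -0.001
pos [ 573.  -238.2   36.1] yaw -0.005 F [-0.4  0.   7.9] w 34.6 t 7.2 q7 -1.35
```

View pics/w5.png

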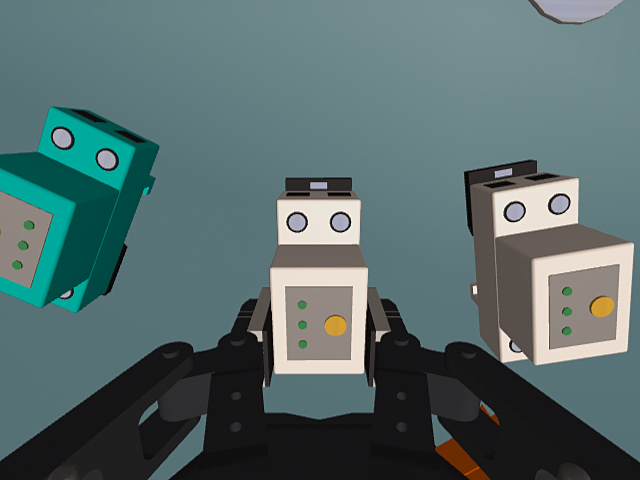

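Call:
play_rows(
  slide=[
    [0,0,-15],
    [0,0,-50],
    [0,0,-110],
    [0,0,-110],
  ],
  turn=[0,0,0,0],
  fingers=[0.39,0.39,0.39,0.39],
)

```text
clock: 7.7
eef_pos: [574.6, -239.8, 152.3]
tool_rot: [3.14, -0.03, -0.005]
force: [0.6, 0.2, -1.7]
width: 34.4
```

Run:
```python
from h import *
im,d,p=snap('wrist','w6')
# rim station: module +x end foot over far rim at case x 110? 
to((*rail2w(-100,-20),250,CY))
```

```text
slide [ -76.9 -348.  -102.4] turn 0.136
pos [ 572.6 -239.2  149.6] yaw -0.005 F [ 0.2 -0.8 -1. ] w 34.3 t 7.75 q7 -1.33
```

View pics/w6.png

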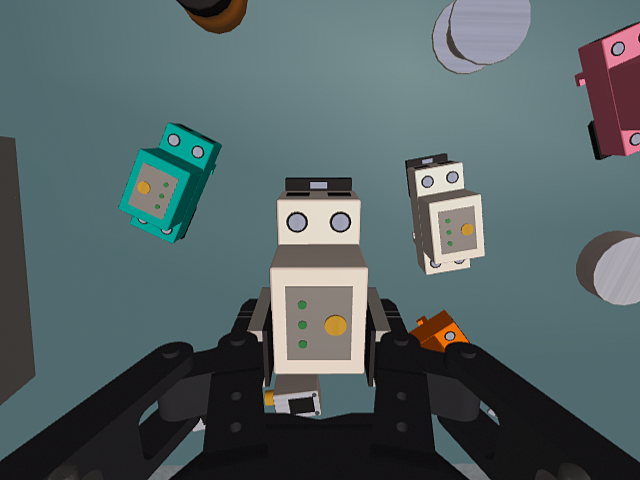

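Run:
```python
from h import *
to((*rail2w(10,0),200,CY))
```

```text
slide [  33.6 -352.9  -49.7] turn 0.136
pos [ 572.6 -239.2  149.6] yaw -0.005 F [ 0.2 -0.8 -1. ] w 34.3 t 7.75 q7 -1.33
```

Call:
play_rows(
  slide=[
    [0,-50,-50],
    [8,-110,-50],
    [16,-170,-50],
    [24,-230,-50],
    [30,-285,-50],
  ],
  turn=[0,0.03,0.06,0.1,0.136],
  fingers=[0.39,0.39,0.39,0.39,0.39],
)

```text
clock: 8.38
eef_pos: [601.9, 48.1, 199.3]
tool_rot: [-3.139, -0.022, -0.142]
force: [1.0, -0.2, -1.6]
width: 34.2
```

Run:
```python
from h import *
to((*rail2w(10,0),200,CY),(*rail2w(10,0),135,CY))
```

```text
slide [ -4.5 -65.5  -0.6] turn -0.001
slide [ -5.9 -65.3  64.4] turn -0.001
pos [601.9  48.1 199.3] yaw -0.142 F [ 1.  -0.2 -1.6] w 34.2 t 8.38 q7 -1.91
```

Call:
play_rows(
  slide=[
    [-4,-50,20],
    [-6,-65,45],
    [-6,-65,65],
    [-6,-65,65],
    [-6,-65,65],
  ],
  turn=[0,0,0,0,0],
  fingers=[0.39,0.39,0.39,0.39,0.39],
)

```text
clock: 9.0
eef_pos: [606.7, 112.8, 134.6]
tool_rot: [-3.139, -0.022, -0.142]
force: [-0.7, -0.8, -1.1]
width: 34.3
```

Run:
```python
from h import *
to((*rail2w(10,0),135,CY),(*rail2w(10,0),112,CY))
snap('wrist','w7')
im,d,p=snap('side','s2')
cv2.imwrite('pics/c8.png',cv2.resize(im[150:350,190:390],None,fx=4,fy=3,interpolation=cv2.INTER_CUBIC))
```

```text
slide [-0.  -0.8 -0.4] turn -0.001
slide [-0.5 -0.7 22.6] turn -0.001
pos [606.7 112.8 134.6] yaw -0.142 F [-0.7 -0.8 -1.1] w 34.3 t 9.0 q7 -2.02
```

View pics/w7.png

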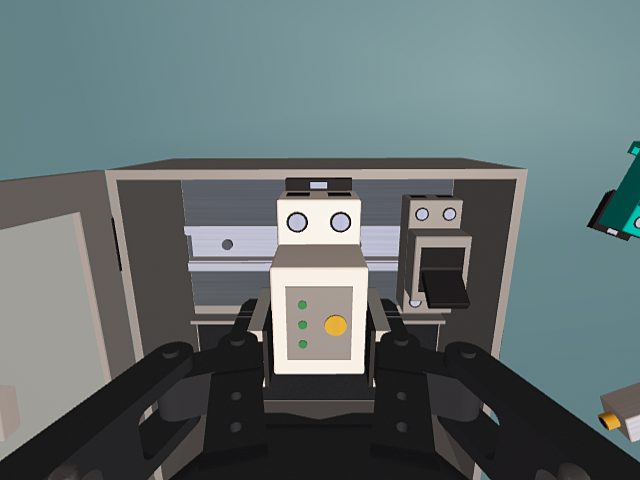

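View pics/c8.png

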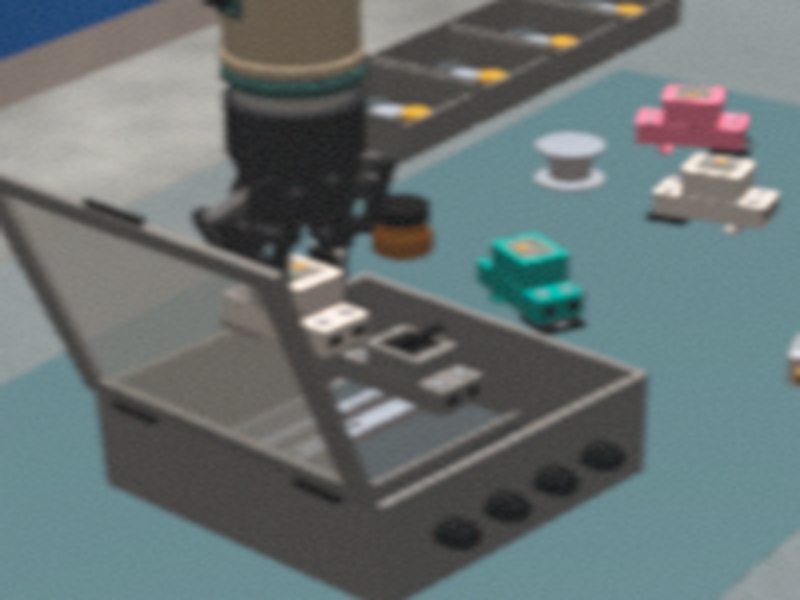

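```bash
cat >> h.py <<'E'
def tilt(fn,show=True):
    im,d,p=load(fn); C=cloud(p,d)
    s=R_of(p)
    for nm,(r0,r1,c0,c1) in {'shoulder':(200,240,282,356),'nosetop':(272,368,276,360)}.items():
        P=C[r0:r1,c0:c1].reshape(-1,3); P=P[np.isfinite(P).all(1)&(P[:,2]>20)]
        m=np.median(P,0); P=P[np.abs(P-m).max(1)<45]
        u,sv,vt=np.linalg.svd(P-P.mean(0)); n=vt[2]*np.sign(vt[2][2])
        # case frame
        c,si=np.cos(CY),np.sin(CY); nc=[c*n[0]+si*n[1],-si*n[0]+c*n[1],n[2]]
        print(nm,'mean',w2case(P.mean(0)).round(1),P[:,2].mean().round(1),'tilt foot-up',round(float(-np.arctan2(nc[0],nc[2])),3),'roll',round(float(np.arctan2(nc[1],nc[2])),3),'rms',round(sv[2]/np.sqrt(len(P)),2))
E
python3 - <<'E'
from h import *
tilt('w7')
im,d,p=load('w7');C=cloud(p,d)
for v in range(172,200,2): print(v,w2case(C[v,305]).round(1),C[v,305,2].round(1))
E
```

```text
shoulder mean [93.3 -0.8] 132.0 tilt foot-up 0.001 roll -0.007 rms 0.65
nosetop mean [62.4 -0.4] 160.1 tilt foot-up 0.003 roll -0.001 rms 0.64
172 [108.7   6.3] 90.4
174 [107.8   6.3] 91.6
176 [106.9   6.2] 92.6
178 [107.1   5.8] 103.1
180 [106.3   5.8] 104.7
182 [105.4   5.8] 104.7
184 [104.3   5.8] 104.1
186 [103.5   5.8] 105.1
188 [102.6   5.8] 105.4
190 [101.6   5.8] 105.1
192 [102.4   5.4] 116.4
194 [102.6   5.1] 123.3
196 [102.1   5. ] 125.3
198 [102.    4.8] 129.7
```

Call:
play_rows(
  slide=[
    [2,0,3],
    [2,0,8],
    [2,0,11],
    [2,0,15],
    [2,0,15],
  ],
  turn=[0,0,0,0,0],
  fingers=[0.39,0.39,0.39,0.39,0.39],
)

```text
clock: 9.72
eef_pos: [609.7, 113.3, 122.5]
tool_rot: [-3.137, -0.025, -0.142]
force: [-7.3, 0.1, 13.8]
width: 34.3
```

Run:
```python
from h import *
to((*rail2w(12,0),112,CY))
snap('wrist','w8'); tilt('w8')
```

```text
slide [-1.2  0.2 10.4] turn -0.001
pos [609.7 113.3 122.5] yaw -0.142 F [-7.3  0.1 13.8] w 34.3 t 9.72 q7 -2.02
shoulder mean [97.1  0.2] 124.0 tilt foot-up 0.097 roll -0.003 rms 0.63
nosetop mean [65.9  0.5] 149.3 tilt foot-up 0.088 roll 0.002 rms 0.64
```

View pics/w8.png

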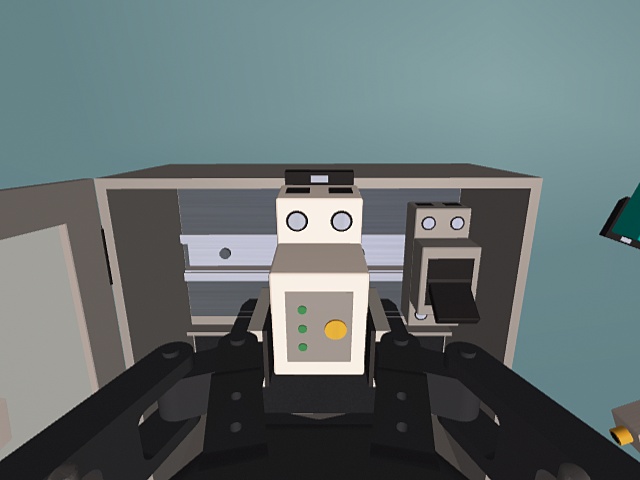

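Call:
play_rows(
  slide=[
    [0,0,4],
    [0,0,7],
    [0,0,10],
    [0,0,12],
    [0,0,12],
  ],
  turn=[0,0,0,0,0],
  fingers=[0.39,0.39,0.39,0.39,0.39],
)

```text
clock: 10.4
eef_pos: [605.7, 114.5, 112.2]
tool_rot: [-3.138, -0.017, -0.141]
force: [-15.2, 0.5, 20.7]
width: 34.1
```

Run:
```python
from h import *
to((*rail2w(12,0),112,CY))
snap('wrist','w9'); tilt('w9')
```

```text
slide [3.2 0.7 0.3] turn -0.0
pos [605.7 114.5 112.2] yaw -0.141 F [-15.2   0.5  20.7] w 34.1 t 10.4 q7 -2.02
shoulder mean [95.2  0.8] 122.5 tilt foot-up 0.259 roll -0.003 rms 0.62
nosetop mean [63.6  1.1] 142.0 tilt foot-up 0.163 roll 0.003 rms 2.12
```

View pics/w9.png

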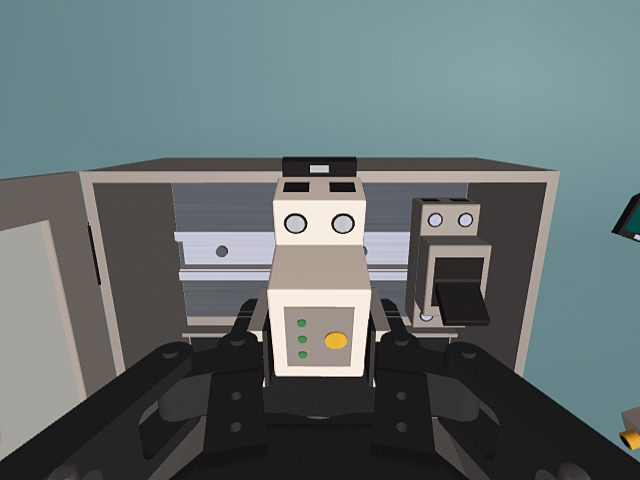

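Call:
play_rows(
  slide=[
    [2,0,3],
    [3,0,5],
    [3,0,7],
    [3,0,7],
  ],
  turn=[0,0,0,0],
  fingers=[0.39,0.39,0.39,0.39],
)

```text
clock: 10.95
eef_pos: [603.1, 114.9, 106.6]
tool_rot: [-3.14, -0.007, -0.14]
force: [-17.4, 0.0, 21.6]
width: 34.3
```

```bash
sed -i "s/'nosetop':(272,368,276,360)/'nosetop':(305,365,290,350)/" h.py
python3 - <<'E'
from h import *
to((*rail2w(12,0),112,CY))
snap('wrist','w10'); tilt('w10')
E
```

```text
slide [ 5.8  0.8 -5.3] turn 0.001
pos [603.1 114.9 106.6] yaw -0.14 F [-17.4   0.   21.6] w 34.3 t 10.95 q7 -2.02
shoulder mean [94.   0.9] 121.7 tilt foot-up 0.29 roll 0.0 rms 0.78
nosetop mean [56.5  0.5] 138.2 tilt foot-up 0.345 roll 0.008 rms 0.5
```

Call:
play_rows(
  slide=[
    [0,0,-10],
    [-10,0,-35],
    [-10,0,-40],
    [-10,0,-40],
  ],
  turn=[0,0,0,0],
  fingers=[0.39,0.39,0.39,0.39],
)

```text
clock: 11.5
eef_pos: [593.6, 116.1, 146.5]
tool_rot: [-3.14, -0.008, -0.14]
force: [0.5, -0.7, -1.5]
width: 34.6
```

Run:
```python
from h import *
to((*rail2w(12,0),112,CY))
s=ctrl.read_state(); print(s['tool_rot'])
snap('wrist','w11'); tilt('w11')
im,d,p=load('w11'); C=cloud(p,d)
c,si=np.cos(CY),np.sin(CY)
P=np.array([[*(w2case(C[v,318])),C[v,318,2]] for v in range(150,375,6)]).round(1)
for v,q in zip(range(150,375,6),P): print(v,q)
```

```text
slide [15.1  0.8 34.7] turn 0.001
pos [593.6 116.1 146.5] yaw -0.14 F [ 0.5 -0.7 -1.5] w 34.6 t 11.5 q7 -2.02
[-3.13957673 -0.00840845 -0.14049352]
shoulder mean [84.3  0.8] 161.3 tilt foot-up 0.291 roll -0.002 rms 0.78
nosetop mean [46.8  0.4] 177.9 tilt foot-up 0.339 roll 0.008 rms 0.5
150 [100.1   1.6   4.6]
156 [105.2   1.  137.6]
162 [103.    1.  139.9]
168 [100.4   1.  137.6]
174 [ 97.8   1.  136.7]
180 [ 96.9   1.  148.1]
186 [ 95.    1.  151.3]
192 [ 93.4   1.  155.7]
198 [ 91.9   1.  159.2]
204 [ 90.6   0.9 163.7]
210 [ 88.    0.9 161.9]
216 [ 85.9   0.9 162.2]
222 [ 83.4   0.9 161.4]
228 [ 81.    0.9 160.9]
234 [ 78.2   1.  159.2]
240 [ 75.1   1.  156.8]
246 [ 72.8   1.  157. ]
252 [ 71.6   0.9 160.8]
258 [ 70.    0.9 162.8]
264 [ 69.    0.9 166.5]
270 [ 68.    0.9 169.9]
276 [ 67.4   0.9 173.7]
282 [ 66.7   0.9 177.2]
288 [ 65.1   0.9 178.6]
294 [ 64.3   0.9 181.4]
300 [ 62.7   0.9 182.5]
306 [ 60.2   0.9 181.9]
312 [ 57.8   0.9 181.6]
318 [ 54.9   0.9 180.3]
324 [ 53.1   0.9 181.1]
330 [ 49.5   0.9 179. ]
336 [ 46.6   0.9 178.1]
342 [ 42.9   0.9 176.1]
348 [ 40.2   0.9 175.9]
354 [ 36.6   0.9 174.2]
360 [ 33.5   0.9 173.4]
366 [ 29.1   0.9 171.1]
372 [ 25.4   0.9 169.8]
```

View pics/w11.png

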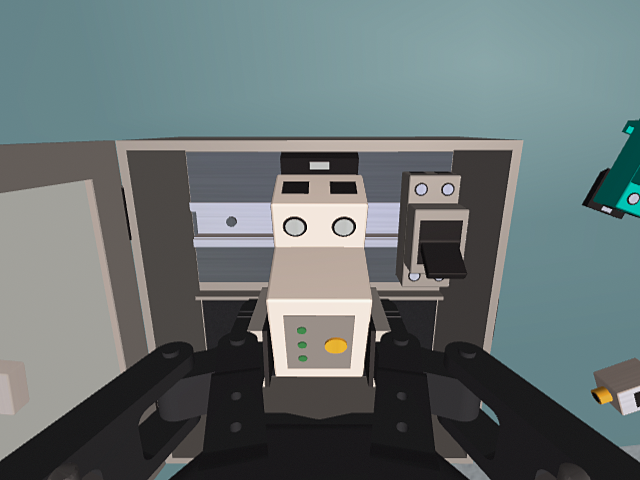

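Run:
```python
from h import *
to((*rail2w(-28,-18),100,CY),(*rail2w(-28,-18),60,CY),(*rail2w(-28,-18),48,CY))
```

```text
slide [-24.5  18.5  45.8] turn 0.0
slide [-24.8  18.6  85.8] turn 0.0
slide [-24.9  18.6  97.8] turn 0.0
pos [593.1 116.  146. ] yaw -0.141 F [-0.5 -0.3 -2.3] w 34.3 t 11.55 q7 -2.02
```

Call:
play_rows(
  slide=[
    [-25,18.5,0],
    [-25,18.5,40],
    [-25,18.5,70],
    [-25,18.5,75],
    [-25,18.5,75],
  ],
  turn=[0,0,0,0,0],
  fingers=[0.39,0.39,0.39,0.39,0.39],
)

```text
clock: 12.18
eef_pos: [566.5, 101.2, 70.5]
tool_rot: [-3.14, -0.007, -0.141]
force: [0.5, 0.2, -1.2]
width: 34.2
```

Run:
```python
from h import *
to((*rail2w(-28,-18),60,CY),(*rail2w(-28,-18),48,CY))
snap('wrist','w12'); tilt('w12')
im,d,p=load('w12'); C=cloud(p,d)
for v in range(150,375,8): print(v,w2case(C[v,318]).round(1)-[45,0],C[v,318,2].round(1)-7)
```

```text
slide [ 0.   0.1 10.5] turn 0.0
slide [-0.1  0.1 22.5] turn 0.0
pos [566.5 101.2  70.5] yaw -0.141 F [ 0.5  0.2 -1.2] w 34.2 t 12.18 q7 -2.03
shoulder mean [ 59.6 -17.8] 85.2 tilt foot-up 0.287 roll 0.003 rms 0.77
nosetop mean [ 22.2 -18.2] 101.9 tilt foot-up 0.337 roll 0.008 rms 0.49
150 [ 34.8 -17.3] -0.5999999999999996
158 [ 34.9 -17.5] 55.8
166 [ 31.8 -17.6] 57.5
174 [ 28.  -17.5] 52.9
182 [ 26.4 -17.6] 64.7
190 [ 24.5 -17.6] 72.1
198 [ 22.4 -17.6] 76.9
206 [ 20.  -17.6] 79.8
214 [ 16.9 -17.6] 78.9
222 [ 13.6 -17.6] 77.5
230 [ 10.4 -17.6] 76.9
238 [  7.  -17.6] 76.2
246 [  3.2 -17.6] 74.1
254 [  1.6 -17.6] 78.7
262 [ -0.1 -17.6] 82.7
270 [ -1.7 -17.7] 86.6
278 [ -3.1 -17.7] 90.4
286 [ -4.4 -17.7] 94.1
294 [ -5.3 -17.7] 98.3
302 [ -7.7 -17.7] 99.4
310 [-10.8 -17.7] 99.1
318 [-14.7 -17.7] 97.4
326 [-18.5 -17.7] 96.1
334 [-22.  -17.7] 95.4
342 [-26.2 -17.7] 94.0
350 [-30.7 -17.7] 92.1
358 [-35.6 -17.7] 90.0
366 [-39.8 -17.7] 89.1
374 [-45.6 -17.6] 86.2
```

View pics/w12.png

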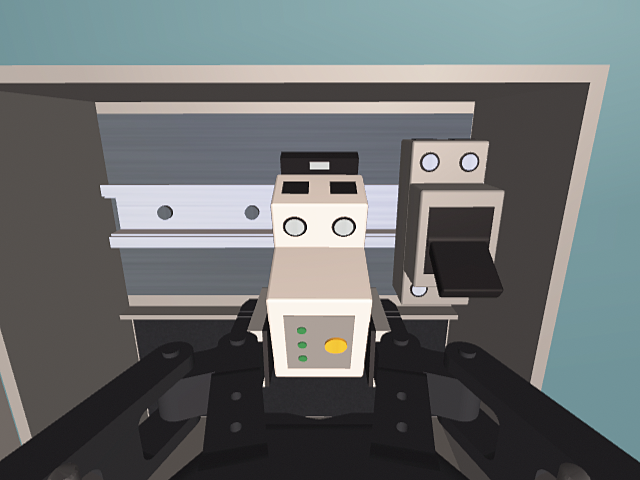

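Call:
play_rows(
  slide=[
    [0,0,10],
    [0,0,18],
    [0,0,22],
    [0,0,22],
  ],
  turn=[0,0,0,0],
  fingers=[0.39,0.39,0.39,0.39],
)

```text
clock: 12.72
eef_pos: [566.9, 101.3, 48.9]
tool_rot: [-3.14, -0.007, -0.141]
force: [-0.4, -0.3, -1.9]
width: 34.3
```

Run:
```python
from h import *
to((*rail2w(-28,-18),48.5,CY))
snap('wrist','w13'); tilt('w13')
im,d,p=load('w13'); C=cloud(p,d)
for v in list(range(196,215,4))+list(range(280,315,4)): print(v,w2case(C[v,318]).round(1)-[45,0],C[v,318,2].round(1)-7)
for u in (100,200,230):
  for v in (180,200,210,225,232,240,245,250): print(u,v,w2case(C[v,u]).round(1)-[45,0],C[v,u,2].round(1)-7)
```

```text
slide [-0.3  0.3  0.4] turn 0.0
pos [566.9 101.3  48.9] yaw -0.141 F [-0.4 -0.3 -1.9] w 34.3 t 12.72 q7 -2.03
shoulder mean [ 60.  -17.6] 63.6 tilt foot-up 0.291 roll -0.003 rms 0.77
nosetop mean [ 22.6 -18. ] 80.3 tilt foot-up 0.338 roll 0.008 rms 0.5
196 [ 23.2 -17.4] 53.9
200 [ 22.4 -17.5] 57.0
204 [ 21.2 -17.5] 58.2
208 [ 19.9 -17.5] 59.0
212 [ 18.1 -17.5] 57.400000000000006
280 [ -2.3 -17.5] 71.5
284 [ -4.  -17.5] 70.9
288 [ -4.2 -17.5] 73.7
292 [ -4.6 -17.5] 76.0
296 [ -5.6 -17.5] 76.9
300 [ -6.7 -17.5] 77.5
304 [ -7.7 -17.5] 78.4
308 [ -9.4 -17.5] 77.9
312 [-11.2 -17.5] 77.2
100 180 [21.5 94.1] -0.40000000000000036
100 200 [14.1 86.6] 14.600000000000001
100 210 [ 6.2 96. ] 1.0
100 225 [-2.  97.5] 0.7999999999999998
100 232 [-5.4 97.3] 2.0999999999999996
100 240 [-10.2  98.9] 0.9000000000000004
100 245 [-10.1  93.7] 9.7
100 250 [-11.2  91.2] 14.3
200 180 [21.5 43. ] -0.40000000000000036
200 200 [14.2 38.8] 15.100000000000001
200 210 [ 6.5 43.5] 2.3000000000000007
200 225 [-1.8 44.7] 1.0
200 232 [-5.5 44.8] 1.8000000000000007
200 240 [-10.   45.4] 1.3000000000000007
200 245 [-10.   42.7] 9.899999999999999
200 250 [-11.4  41.7] 13.600000000000001
230 180 [21.4 27.9] -1.5
230 200 [14.  24.8] 14.0
230 210 [ 6.2 28.4] 0.9000000000000004
230 225 [-1.7 28.8] 1.5999999999999996
230 232 [-5.6 29.2] 1.3000000000000007
230 240 [-9.9 29.4] 1.6999999999999993
230 245 [-10.   27.4] 9.899999999999999
230 250 [-10.8  26.2] 15.3
```

View pics/w13.png

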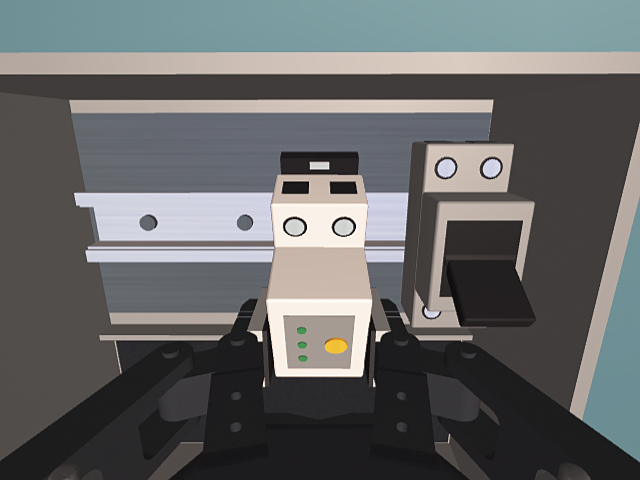

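Call:
play_rows(
  slide=[
    [3,0,0.2],
    [5,0,0.2],
    [7,0,0.2],
    [8,0,0.2],
    [8,0,0.2],
  ],
  turn=[0,0,0,0,0],
  fingers=[0.39,0.39,0.39,0.39,0.39],
)

```text
clock: 13.4
eef_pos: [573.9, 100.2, 48.7]
tool_rot: [-3.14, -0.006, -0.14]
force: [-3.4, 0.6, -2.4]
width: 34.1
```

Run:
```python
from h import *
to((*rail2w(-20,-18),48.5,CY))
snap('wrist','w14'); tilt('w14')
im,d,p=load('w14'); C=cloud(p,d)
for v in list(range(196,215,4))+list(range(280,315,4)): print(v,w2case(C[v,318]).round(1)-[45,0],C[v,318,2].round(1)-7)
```

```text
slide [0.7 0.2 0.2] turn 0.001
pos [573.9 100.2  48.7] yaw -0.14 F [-3.4  0.6 -2.4] w 34.1 t 13.4 q7 -2.03
shoulder mean [ 67.  -17.7] 63.2 tilt foot-up 0.281 roll -0.001 rms 0.76
nosetop mean [ 29.6 -18.1] 80.0 tilt foot-up 0.332 roll 0.009 rms 0.5
196 [ 30.2 -17.5] 53.1
200 [ 29.2 -17.5] 55.7
204 [ 28.3 -17.5] 58.3
208 [ 26.8 -17.5] 57.8
212 [ 25.1 -17.5] 57.099999999999994
280 [  3.8 -17.6] 68.9
284 [  3.4 -17.6] 71.4
288 [  3.2 -17.6] 74.1
292 [  2.4 -17.6] 75.5
296 [  1.4 -17.6] 76.4
300 [  0.6 -17.6] 77.6
304 [ -0.6 -17.6] 78.1
308 [ -2.1 -17.6] 78.1
312 [ -4.  -17.6] 77.1
```

Call:
play_rows(
  slide=[
    [0,0,0],
    [0,0,0],
    [0,0,0],
    [0,0,0],
  ],
  turn=[0,0,0,0],
  fingers=[0.45,0.5,0.52,0.52],
)

```text
clock: 13.95
eef_pos: [574.5, 100.2, 49.0]
tool_rot: [-3.14, -0.007, -0.141]
force: [0.6, -0.7, 0.5]
width: 44.2
```

Run:
```python
from h import *
to((*rail2w(-20,-18),48.5,CY))
snap('wrist','w15'); tilt('w15')
im,d,p=load('w15'); C=cloud(p,d)
for v in list(range(150,375,8)): print(v,w2case(C[v,318]).round(1)-[45,0],C[v,318,2].round(1)-7)
```

```text
slide [0.1 0.3 0.5] turn 0.0
pos [574.5 100.2  49. ] yaw -0.141 F [ 0.6 -0.7  0.5] w 44.2 t 13.95 q7 -2.03
shoulder mean [ 65.8 -17.6] 56.4 tilt foot-up 0.243 roll -0.001 rms 0.74
nosetop mean [ 27.1 -18. ] 75.3 tilt foot-up 0.276 roll 0.008 rms 0.53
150 [ 45.3 -17.3] 21.5
158 [ 42.3 -17.3] 27.1
166 [ 38.9 -17.3] 26.0
174 [ 36.5 -17.4] 35.0
182 [ 34.4 -17.4] 43.4
190 [ 32.5 -17.4] 50.6
198 [ 29.8 -17.4] 52.0
206 [ 26.4 -17.4] 50.3
214 [ 23.  -17.4] 48.9
222 [ 19.6 -17.4] 48.3
230 [ 16.4 -17.4] 48.2
238 [ 13.3 -17.4] 49.0
246 [ 11.7 -17.4] 54.1
254 [ 10.7 -17.5] 60.3
262 [  9.2 -17.5] 64.5
270 [  7.7 -17.5] 68.4
278 [  6.9 -17.5] 73.5
286 [  4.2 -17.5] 73.9
294 [  0.5 -17.5] 72.2
302 [ -2.4 -17.5] 72.5
310 [ -6.2 -17.5] 71.0
318 [ -9.7 -17.5] 70.5
326 [-13.4 -17.5] 69.5
334 [-17.3 -17.5] 68.5
342 [-21.3 -17.5] 67.5
350 [-26.6 -17.5] 64.7
358 [-30.4 -17.5] 64.4
366 [-35.1 -17.5] 62.900000000000006
374 [-89.3 -17.2] -2.5
```

View pics/w15.png

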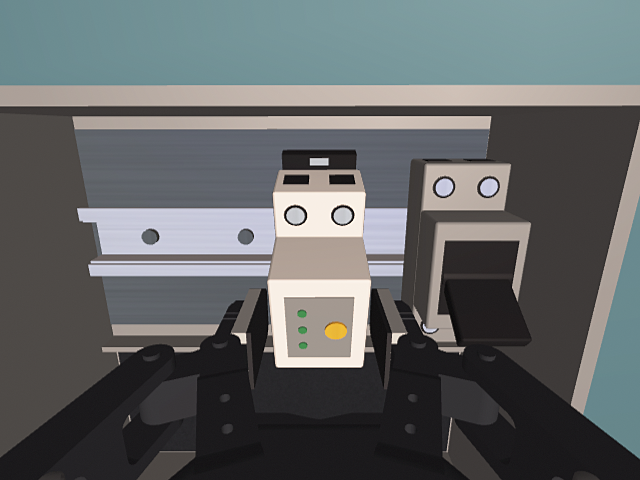

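Call:
play_rows(
  slide=[
    [0,0,-20],
    [0,0,-60],
    [20,0,-75],
    [55,0,-75],
    [55,0,-75],
  ],
  turn=[0,0,0,0,0],
  fingers=[0.52,0.52,0.2,0,0],
)

```text
clock: 14.62
eef_pos: [631.0, 91.6, 124.7]
tool_rot: [-3.14, -0.01, -0.142]
force: [-0.4, -1.2, 0.2]
width: 0.2
```

Run:
```python
from h import *
to((*rail2w(36,-17.7),75,CY),(*rail2w(36,-17.7),46,CY))
snap('wrist','w16')
```

```text
slide [-1.6 -0.6 49.7] turn -0.001
slide [-1.9 -0.5 78.7] turn -0.001
pos [631.   91.6 124.7] yaw -0.142 F [-0.4 -1.2  0.2] w 0.2 t 14.62 q7 -1.98
```

View pics/w16.png

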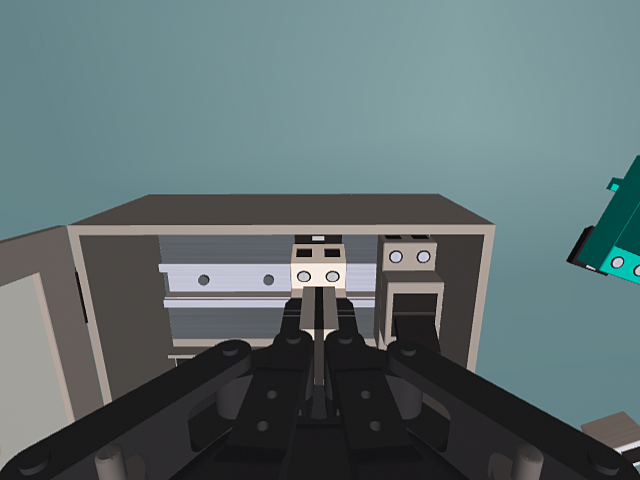

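Call:
play_rows(
  slide=[
    [-2,0,30],
    [-2,0,58],
    [-2,0,66],
    [-2,0,72],
    [-2,0,77],
  ],
  turn=[0,0,0,0,0],
  fingers=[0,0,0,0,0],
)

```text
clock: 15.3
eef_pos: [630.2, 92.3, 49.3]
tool_rot: [-3.139, -0.013, -0.142]
force: [1.2, -0.6, 0.8]
width: 0.0
```

Call:
play_rows(
  slide=[
    [0,0,2],
    [0,0,3],
  ],
  turn=[0,0],
  fingers=[0,0],
)

```text
clock: 15.55
eef_pos: [630.0, 92.4, 46.6]
tool_rot: [-3.139, -0.013, -0.142]
force: [0.4, -0.6, 0.2]
width: 0.3
```

Run:
```python
from h import *
to((*rail2w(36,-17.7),75,CY),(*rail2w(36,-17.7),46,CY))
```

```text
slide [  0.4  -0.  -28.4] turn -0.001
slide [0.  0.  0.6] turn -0.001
pos [630.   92.4  46.6] yaw -0.142 F [ 0.4 -0.6  0.2] w 0.3 t 15.55 q7 -1.99
```

Call:
play_rows(
  slide=[
    [0,0,2],
    [0,0,4],
    [0,0,4],
  ],
  turn=[0,0,0],
  fingers=[0,0,0],
)

```text
clock: 15.92
eef_pos: [632.3, 92.3, 44.9]
tool_rot: [-3.138, -0.017, -0.142]
force: [0.1, -1.7, 12.8]
width: 0.0
```

Run:
```python
from h import *
to((*rail2w(36,-17.7),75,CY),(*rail2w(36,-17.7),46,CY))
snap('wrist','w17')
```

```text
slide [ -1.7   0.1 -30.1] turn -0.001
slide [-2.2  0.2 -1.1] turn -0.001
pos [632.3  92.3  44.9] yaw -0.142 F [ 0.1 -1.7 12.8] w 0.0 t 15.93 q7 -1.99
```

View pics/w17.png

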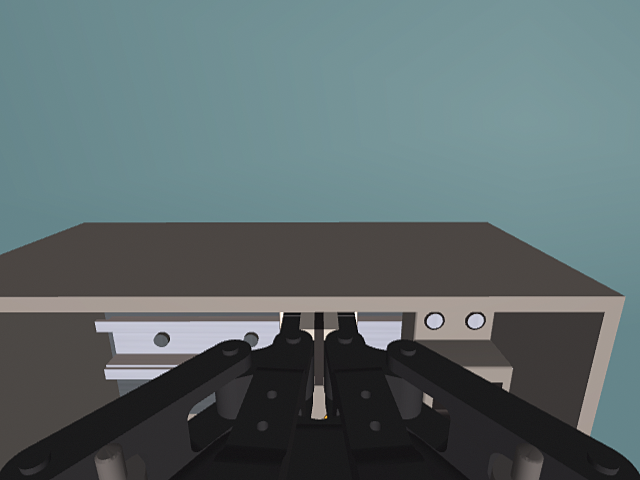

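Call:
play_rows(
  slide=[
    [0,0,3],
    [0,0,4],
    [0,0,4],
  ],
  turn=[0,0,0],
  fingers=[0,0,0],
)

```text
clock: 16.35
eef_pos: [633.9, 92.2, 44.2]
tool_rot: [-3.137, -0.021, -0.143]
force: [-2.8, -2.1, 19.5]
width: -0.0
```

Call:
play_rows(
  slide=[
    [0,0,-30],
    [0,0,-70],
    [-60,0,-110],
    [-60,0,-110],
    [-60,0,-110],
  ],
  turn=[0,0,0,0,0],
  fingers=[0,0,0,0.3,0.65],
)

```text
clock: 16.98
eef_pos: [572.2, 100.8, 153.3]
tool_rot: [-3.137, -0.022, -0.142]
force: [-0.2, 0.1, -0.5]
width: 36.0
```

Run:
```python
from h import *
to((*rail2w(36,-17.7),75,CY),(*rail2w(36,-17.7),46,CY))
snap('wrist','w18')
im,d,p=load('w18'); C=cloud(p,d)
g=proj(p,[*rail2w(0,-17.7),74]); print(g)
```

```text
slide [56.7  0.5 79.5] turn -0.001
slide [ 56.1   0.6 108.5] turn -0.001
pos [572.2 100.8 153.3] yaw -0.142 F [-0.2  0.1 -0.5] w 36.0 t 16.98 q7 -2.01
(np.float64(319.5772907341633), np.float64(216.24811723769744))
```

View pics/w18.png

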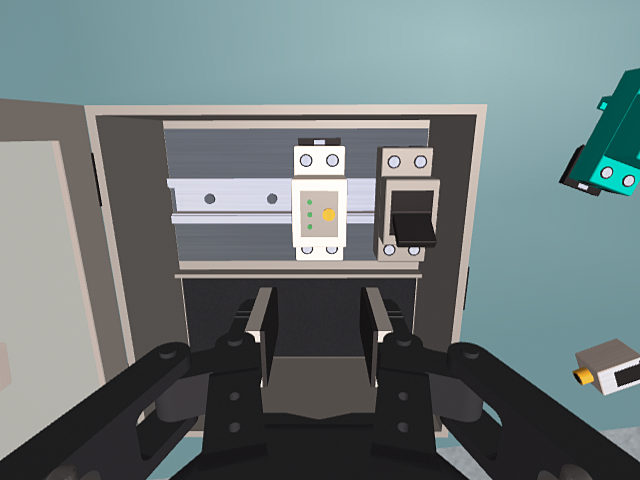

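```bash
cat >> h.py <<'E'
def tops(fn,cx,cy,rad=60,zr=(25,85)):
    "heights profile along case x near case-y line"
    im,d,p=load(fn); C=cloud(p,d)
    q=np.stack([w2case(P) for P in C.reshape(-1,3)]).reshape(480,640,2)
    for name,(x0,x1,z0,z1) in {'-x shoulder':(cx-38,cx-26,30,65),'nose':(cx-18,cx+18,60,95),'+x shoulder':(cx+26,cx+38,30,65)}.items():
        m=(q[...,0]>x0)&(q[...,0]<x1)&(abs(q[...,1]-cy)<14)&(C[...,2]>z0)&(C[...,2]<z1)&(d>0)
        if m.sum()>5: print(name,m.sum(),'z med',np.median(C[m][:,2]).round(2), 'slope dz/dx',np.polyfit(q[m][:,0],C[m][:,2],1)[0].round(3),'y med',np.median(q[m][:,1]).round(1))
E
python3 - <<'E'
from h import *
tops('w18',45,-17.7); print('iso'); tops('w18',45,-77.5)
im,d,p=load('w18')
cv2.imwrite('pics/c9.png',cv2.resize(im[100:280,260:460],None,fx=4,fy=3.3,interpolation=cv2.INTER_CUBIC))
E
```

```text
-x shoulder 445 z med 45.44 slope dz/dx 0.059 y med -17.2
nose 2453 z med 73.63 slope dz/dx 0.006 y med -18.0
+x shoulder 719 z med 45.5 slope dz/dx 0.001 y med -17.9
iso
-x shoulder 471 z med 45.36 slope dz/dx 0.066 y med -76.6
nose 2627 z med 67.1 slope dz/dx -0.613 y med -76.4
+x shoulder 727 z med 45.48 slope dz/dx -0.01 y med -77.5
```

View pics/c9.png

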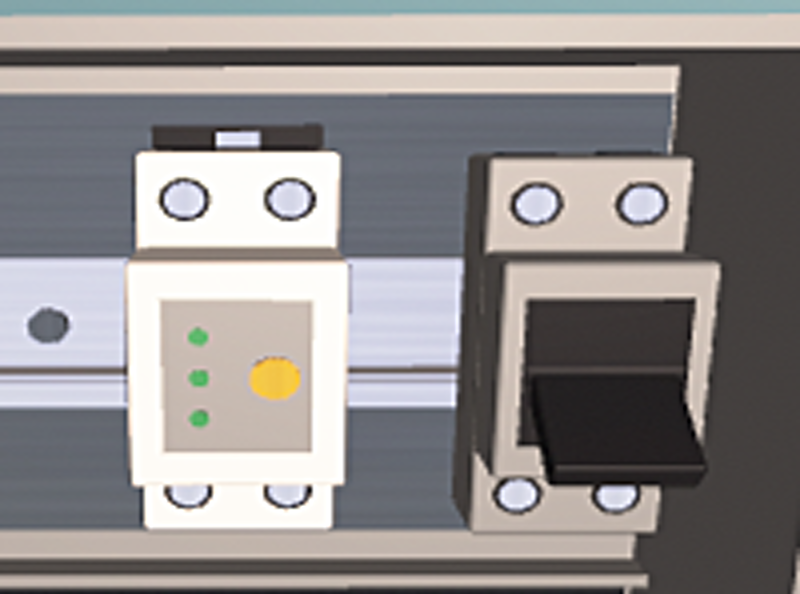

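Run:
```python
from h import *
to((545,-310,220,0.18))
```

```text
slide [ 32.3 409.9 -68.4] turn -0.323
pos [572.8 100.4 152.6] yaw -0.143 F [-0.2  1.   0.6] w 43.5 t 17.02 q7 -2.01
```

Call:
play_rows(
  slide=[
    [4,30,-50],
    [8,90,-60],
    [13,150,-65],
    [18,210,-68],
    [24,270,-68],
  ],
  turn=[0,-0.06,-0.13,-0.2,-0.3],
  fingers=[0.65,0.65,0.65,0.65,0.65],
)

```text
clock: 17.65
eef_pos: [557.2, -173.0, 219.0]
tool_rot: [3.139, -0.021, 0.16]
force: [1.0, -0.1, -0.1]
width: 55.8
```

Run:
```python
from h import *
to((545,-310,220,0.18))
```

```text
slide [-33.8 133.3  -1.4] turn -0.02
pos [ 557.2 -173.   219. ] yaw 0.16 F [ 1.  -0.1 -0.1] w 55.8 t 17.65 q7 -1.27
```

Call:
play_rows(
  slide=[
    [-12,50,0],
    [-24,100,0],
    [-34,133,0],
    [-34,133,0],
    [-34,133,0],
  ],
  turn=[-0.02,-0.02,-0.02,-0.02,-0.02],
  fingers=[0.65,0.65,0.65,0.65,0.65],
)

```text
clock: 18.27
eef_pos: [545.1, -309.1, 217.4]
tool_rot: [3.141, -0.021, 0.18]
force: [0.4, 0.3, -0.1]
width: 55.4
```

Run:
```python
from h import *
snap('wrist','w19')
im,d,p=load('w19'); C=cloud(p,d)
hsv=cv2.cvtColor(im,cv2.COLOR_BGR2HSV)
c=np.array([585,-333])
m=(C[...,2]>25)&(C[...,2]<72)&(np.hypot(C[...,0]-c[0],C[...,1]-c[1])<60)
P=C[m][:,:2].astype(np.float32); r=cv2.minAreaRect(P); print(len(P),r)
m&=C[...,2]>55
P=C[m][:,:2].astype(np.float32); r=cv2.minAreaRect(P); print(len(P),r, np.median(C[m][:,2]))
to((577.3,-334.5,150,0.182),(577.3,-334.5,34,0.182))
```

```text
1941 ((630.5306396484375, -357.3280029296875), (50.46963882446289, 33.80709457397461), 28.060932159423828)
1005 ((637.7945556640625, -350.867431640625), (31.47311782836914, 29.127538681030273), 28.404266357421875) 61.32358973128089
slide [25.3 31.4 68.3] turn -0.001
slide [ 22.8  31.3 184.3] turn -0.001
pos [ 545.4 -308.4  217.7] yaw 0.181 F [-0.2  0.4 -0.7] w 55.3 t 18.32 q7 -1.03
```

View pics/w19.png

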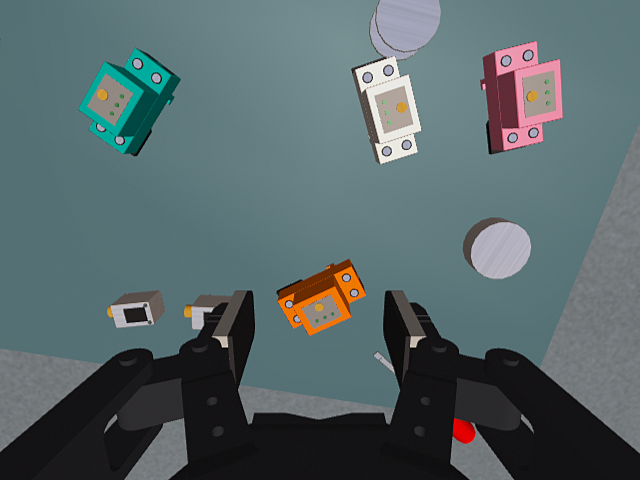

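Run:
```python
from h import *
im,d,p=load('w19'); C=cloud(p,d)
c=C[112,392][:2]; print(c)
hsv=cv2.cvtColor(im,cv2.COLOR_BGR2HSV)
m=(C[...,2]>55)&(C[...,2]<68)&(np.hypot(C[...,0]-c[0],C[...,1]-c[1])<34)
P=C[m][:,:2].astype(np.float32); r=cv2.minAreaRect(P); print(len(P),r, np.median(C[m][:,2]))
c=r[0]
m=(C[...,2]>25)&(C[...,2]<68)&(np.hypot(C[...,0]-c[0],C[...,1]-c[1])<50)
P=C[m][:,:2].astype(np.float32); r=cv2.minAreaRect(P); print(len(P),r)
cv2.imwrite('pics/c10.png',cv2.resize(im[0:200,300:580],None,fx=2.8,fy=2.8,interpolation=cv2.INTER_CUBIC))
for u,v in [(408,15),(495,70),(525,95)]: print(u,v,C[v,u])
```

```text
[ 642.79318127 -350.16447391]
2675 ((644.8634033203125, -350.7290954589844), (44.0770263671875, 35.53472900390625), 27.972225189208984) 61.37972096373113
4789 ((651.0291748046875, -354.7783203125), (89.15357208251953, 48.58478546142578), 27.779281616210938)
408 15 [ 717.46516206 -349.53480651   38.61776259]
495 70 [ 693.00579886 -432.21829622   31.97306992]
525 95 [ 673.33669749 -448.69016589   60.93915469]
```

View pics/c10.png

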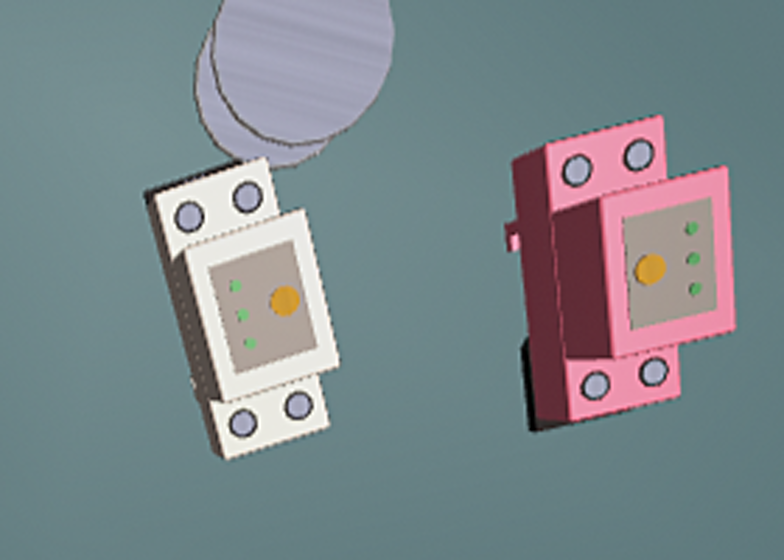

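Run:
```python
from h import *
to((639,-353.8,150,0.488),(639,-353.8,60,0.488),(639,-353.8,34,0.488))
```

```text
slide [82.5 61.5 69.5] turn -0.307
slide [ 80.6  61.4 159.5] turn -0.307
slide [ 80.   61.4 185.5] turn -0.307
pos [ 545.4 -308.4  217.7] yaw 0.181 F [-0.2  0.4 -0.7] w 55.3 t 18.32 q7 -1.03
```

Call:
play_rows(
  slide=[
    [30,22,20],
    [60,45,50],
    [82,61,90],
    [82,61,110],
    [82,61,110],
  ],
  turn=[-0.1,-0.2,-0.307,-0.307,-0.307],
  fingers=[0.65,0.65,0.65,0.65,0.65],
)

```text
clock: 18.95
eef_pos: [637.9, -351.0, 107.5]
tool_rot: [3.139, -0.017, 0.489]
force: [-1.6, 0.3, -0.3]
width: 55.4
```

Run:
```python
from h import *
to((639,-353.8,34,0.488))
snap('wrist','w20')
im,d,p=load('w20'); C=cloud(p,d)
c=np.array([644.9,-350.7])
m=(C[...,2]>52)&(C[...,2]<68)&(np.hypot(C[...,0]-c[0],C[...,1]-c[1])<34)
P=C[m][:,:2].astype(np.float32); r=cv2.minAreaRect(P); print(len(P),r, np.median(C[m][:,2]))
```

```text
slide [-1.6  2.8 73.5] turn 0.001
pos [ 637.9 -351.   107.5] yaw 0.489 F [-1.6  0.3 -0.3] w 55.4 t 18.95 q7 -0.78
4828 ((645.25341796875, -350.5534362792969), (43.74452209472656, 35.07346725463867), 27.922685623168945) 61.40554212949354
```

View pics/w20.png

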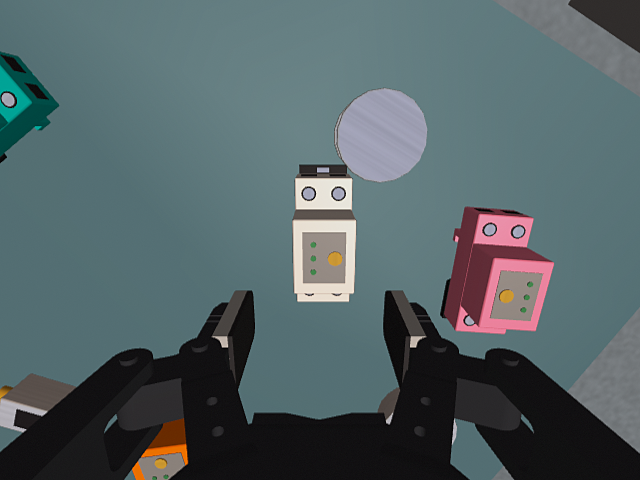

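Call:
play_rows(
  slide=[
    [-1.3,2.6,30],
    [-1.3,2.6,60],
    [-1.3,2.6,73],
    [-1.3,2.6,73],
  ],
  turn=[0,0,0,0],
  fingers=[0.65,0.65,0.65,0.65],
)

```text
clock: 19.5
eef_pos: [640.4, -354.3, 37.3]
tool_rot: [3.136, -0.019, 0.488]
force: [0.4, 0.2, 0.4]
width: 55.4
```

Call:
play_rows(
  slide=[
    [0,0,0],
    [0,0,0],
    [0,0,0],
    [0,0,0],
  ],
  turn=[0,0,0,0],
  fingers=[0.45,0.39,0.39,0.39],
)

```text
clock: 20.0
eef_pos: [641.5, -354.7, 39.5]
tool_rot: [3.133, -0.021, 0.489]
force: [-1.2, 0.8, 7.2]
width: 34.4
```

Call:
play_rows(
  slide=[
    [0,0,-15],
    [0,0,-60],
    [0,0,-120],
    [0,0,-160],
  ],
  turn=[0,0,0,0],
  fingers=[0.39,0.39,0.39,0.39],
)

```text
clock: 20.5
eef_pos: [638.9, -355.6, 203.9]
tool_rot: [3.13, -0.024, 0.488]
force: [0.8, -0.1, -1.6]
width: 34.0
```

Run:
```python
from h import *
snap('wrist','w21')
to((*case2w(58,0),200,CY))
```

```text
slide [ 192.1 -430.1    7.2] turn 0.629
pos [ 641.3 -356.8  209.7] yaw 0.488 F [ 1.1 -0.1  3.4] w 34.0 t 20.55 q7 -0.76
```

View pics/w21.png

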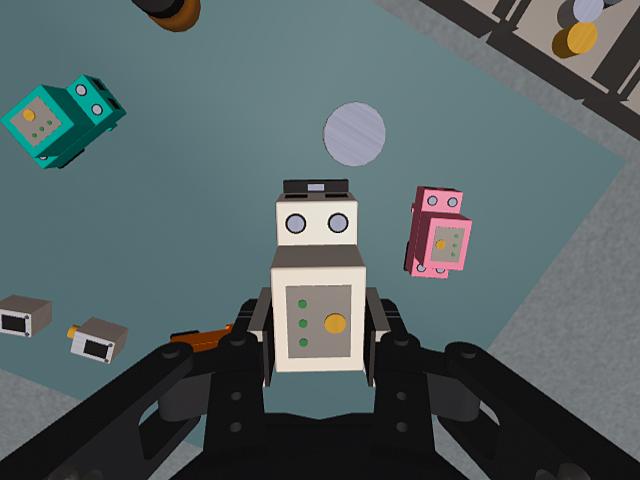

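Call:
play_rows(
  slide=[
    [20,-50,0],
    [44,-105,0],
    [68,-160,0],
    [92,-215,5],
    [116,-270,5],
  ],
  turn=[0.1,0.22,0.35,0.48,0.63],
  fingers=[0.39,0.39,0.39,0.39,0.39],
)

```text
clock: 21.18
eef_pos: [617.0, -62.0, 203.5]
tool_rot: [-3.139, -0.034, -0.147]
force: [1.6, -0.1, -0.6]
width: 34.7
```

Run:
```python
from h import *
to((*case2w(58,5),150,CY))
```

```text
slide [ -34.7 -177.1   52.7] turn -0.006
pos [617.  -62.  203.5] yaw -0.147 F [ 1.6 -0.1 -0.6] w 34.7 t 21.18 q7 -1.72
```

Call:
play_rows(
  slide=[
    [-5,-55,0],
    [-10,-110,0],
    [-20,-165,0],
    [-28,-210,20],
    [-28,-217,50],
  ],
  turn=[0,0,0,0,0],
  fingers=[0.39,0.39,0.39,0.39,0.39],
)

```text
clock: 21.8
eef_pos: [622.8, 163.4, 154.3]
tool_rot: [-3.134, -0.037, -0.14]
force: [0.2, -0.6, -1.5]
width: 34.4
```

Call:
play_rows(
  slide=[
    [0,0,0],
    [0,0,0],
  ],
  turn=[0,0],
  fingers=[0.39,0.39],
)

```text
clock: 22.05
eef_pos: [623.6, 163.3, 155.7]
tool_rot: [-3.133, -0.039, -0.141]
force: [0.8, -0.2, -0.6]
width: 33.9
```

Run:
```python
from h import *
s=ctrl.read_state(); print('case',w2case(s['eef_pos']),s['tool_rot'])
snap('wrist','w22'); tilt('w22')
to((*case2w(58,45),135,CY))
im,d,p=load('w22');C=cloud(p,d)
for v in list(range(168,204,3))+list(range(240,380,10)): print(v,w2case(C[v,305]).round(1),C[v,305,2].round(1))
```

```text
case [64.64906369 51.62908643] [-3.13318004 -0.03857023 -0.14052152]
shoulder mean [102.2  51.8] 150.2 tilt foot-up -0.008 roll -0.024 rms 0.68
nosetop mean [63.7 51.2] 178.0 tilt foot-up 0.039 roll -0.018 rms 0.61
slide [-7.9  6.3 20.6] turn -0.0
pos [623.9 162.7 156. ] yaw -0.141 F [-0.1 -0.6 -1.7] w 34.3 t 22.1 q7 -2.08
168 [112.6  64.4] -1.8
171 [110.5  64.2] 2.5
174 [110.4  63. ] 28.8
177 [110.3  62. ] 50.0
180 [115.8  58.7] 121.2
183 [114.6  58.7] 123.3
186 [113.   58.7] 122.1
189 [111.5  58.7] 122.1
192 [110.1  58.7] 122.8
195 [110.9  58. ] 138.3
198 [110.4  57.8] 143.7
201 [110.   57.5] 149.2
240 [93.2 57.6] 150.3
250 [91.2 57.3] 158.5
260 [91.  56.7] 170.6
270 [89.7 56.4] 178.0
280 [86.  56.4] 178.3
290 [82.2 56.4] 178.6
300 [78.1 56.5] 178.2
310 [73.9 56.6] 177.9
320 [69.9 56.6] 178.1
330 [65.8 56.6] 178.1
340 [61.5 56.7] 178.1
350 [56.8 56.7] 177.4
360 [52.5 56.8] 177.5
370 [47.6 56.8] 176.9
```

View pics/w22.png

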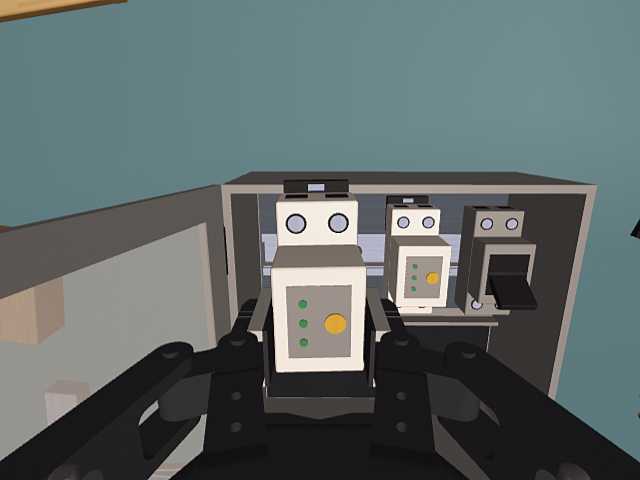

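Call:
play_rows(
  slide=[
    [-4,6.5,8],
    [-8,6.5,16],
    [-8,6.5,20],
    [-8,6.5,20],
  ],
  turn=[0,0,0,0],
  fingers=[0.39,0.39,0.39,0.39],
)

```text
clock: 22.6
eef_pos: [615.6, 157.5, 135.1]
tool_rot: [-3.133, -0.039, -0.141]
force: [0.5, 0.1, -1.8]
width: 33.8
```

Run:
```python
from h import *
s=ctrl.read_state(); print('case',w2case(s['eef_pos']),s['eef_pos'][2],s['tool_rot'])
snap('wrist','w23'); tilt('w23')
im,d,p=load('w23');C=cloud(p,d)
for v in list(range(168,204,3)): print(v,w2case(C[v,305]).round(1),C[v,305,2].round(1))
```

```text
case [57.60169587 44.709789  ] 135.12044008328888 [-3.13348415 -0.03850258 -0.14130901]
shoulder mean [95.2 44.9] 129.6 tilt foot-up -0.004 roll -0.026 rms 0.71
nosetop mean [56.7 44.2] 157.4 tilt foot-up 0.039 roll -0.018 rms 0.63
168 [110.3  54.4] 42.1
171 [110.3  53.3] 65.9
174 [110.3  52.5] 84.8
177 [109.4  52.2] 91.8
180 [108.8  51.8] 100.6
183 [107.6  51.7] 103.2
186 [106.   51.7] 102.1
189 [104.5  51.8] 101.7
192 [103.   51.8] 101.8
195 [103.9  51. ] 117.9
198 [103.4  50.8] 123.4
201 [102.9  50.6] 128.4
```

Call:
play_rows(
  slide=[
    [0,0,4],
    [0,0,8],
    [0,0,12],
    [0,0,16],
    [0,0,20],
  ],
  turn=[0,0,0,0,0],
  fingers=[0.39,0.39,0.39,0.39,0.39],
)

```text
clock: 23.28
eef_pos: [614.3, 159.7, 117.9]
tool_rot: [-3.132, -0.035, -0.14]
force: [-15.3, 1.7, 22.7]
width: 34.3
```

Run:
```python
from h import *
s=ctrl.read_state(); print('case',w2case(s['eef_pos']),s['eef_pos'][2],s['tool_rot'])
snap('wrist','w24'); tilt('w24')
```

```text
case [55.9820329  46.73308251] 117.87137794714472 [-3.13208145 -0.03547584 -0.13996615]
shoulder mean [95.8 46.8] 122.7 tilt foot-up 0.232 roll -0.01 rms 0.6
nosetop mean [56.4 46.2] 142.5 tilt foot-up 0.246 roll -0.001 rms 0.55
```

Call:
play_rows(
  slide=[
    [2,0,4],
    [4,0,7],
    [4,0,9],
    [4,0,9],
  ],
  turn=[0,0,0,0],
  fingers=[0.39,0.39,0.39,0.39],
)

```text
clock: 23.82
eef_pos: [611.7, 160.7, 109.8]
tool_rot: [-3.134, -0.023, -0.138]
force: [-18.1, 1.2, 22.3]
width: 34.3
```

Run:
```python
from h import *
s=ctrl.read_state(); print('case',w2case(s['eef_pos']),s['eef_pos'][2],s['tool_rot'])
snap('wrist','w25'); tilt('w25')
```

```text
case [53.3192844  47.36340137] 109.83632946202495 [-3.13420839 -0.02341479 -0.13805736]
shoulder mean [95.  47.5] 122.1 tilt foot-up 0.299 roll -0.009 rms 0.85
nosetop mean [55.7 46.9] 137.4 tilt foot-up 0.364 roll 0.0 rms 0.5
```

Call:
play_rows(
  slide=[
    [0,0,-10],
    [-15,0,-30],
    [-35,2,-30],
    [-35,2,-30],
  ],
  turn=[0,0,0,0],
  fingers=[0.39,0.39,0.39,0.39],
)

```text
clock: 24.38
eef_pos: [575.2, 163.7, 139.2]
tool_rot: [-3.134, -0.023, -0.137]
force: [0.0, -0.5, -1.1]
width: 34.2
```

```bash
cat >> h.py <<'E'
def modpose(fn,col=318):
    "fit O and theta of held module from wrist cloud (rail frame x,z)"
    from scipy.optimize import least_squares
    im,d,p=load(fn); C=cloud(p,d)
    P=[]
    for u in range(col-25,col+26,5):
        for v in range(180,372,2):
            q=C[v,u]; c=w2case(q); P.append([c[0]-45,q[2]-7])
    P=np.array(P)
    poly=np.array([[41,12],[41,34],[22,34],[22,62],[-22,62]],float)
    def dist(par,P):
        ox,oz,th=par; c,s=np.cos(th),np.sin(th); D=P-[ox,oz]
        L=np.stack([c*D[:,0]+s*D[:,1],-s*D[:,0]+c*D[:,1]],1)
        best=np.full(len(L),1e9)
        for a,b in zip(poly[:-1],poly[1:]):
            t=np.clip(((L-a)@(b-a))/((b-a)@(b-a)),0,1); best=np.minimum(best,np.linalg.norm(L-a-t[:,None]*(b-a),axis=1))
        return best
    th0=0.3
    i=P[:,1].argmax(); e=P[i]
    r=least_squares(lambda q:dist(q,P),[e[0]-22*np.cos(th0)+62*np.sin(th0),e[1]-22*np.sin(th0)-62*np.cos(th0),th0],loss='soft_l1',f_scale=0.7)
    print('O rail',r.x.round(2),'med err',np.median(np.abs(r.fun)).round(2)); return r.x
def hook(O,):
    "flange corners in module coords; targets"
    ox,oz,th=O; c,s=np.cos(th),np.sin(th)
    for n,q in {'B':(-17.5,12.7),'T':(-17.5,15)}.items():
        dx,dz=q[0]-ox,q[1]-oz; print(n,'xm',round(c*dx+s*dz,2),'zm',round(-s*dx+c*dz,2))
    tb=-17.9; zb=6.6
E
python3 - <<'E'
from h import *
s=ctrl.read_state(); print('rail',w2case(s['eef_pos'])-[45,0],s['eef_pos'][2],s['tool_rot'])
snap('wrist','w26'); tilt('w26'); modpose('w26')
print('A at hook (w14), w13'); hook(modpose('w14')); modpose('w13'); hook(modpose('w15'))
E
```

```text
rail [-28.32387969  45.16226784] 139.17713837853992 [-3.13432669 -0.02275741 -0.13709909]
shoulder mean [58.3 45.3] 151.0 tilt foot-up 0.301 roll -0.005 rms 0.8
nosetop mean [19.  44.7] 166.6 tilt foot-up 0.356 roll -0.002 rms 0.5
O rail [ -6.83 100.4    0.36] med err 0.35
A at hook (w14), w13
O rail [  1.04  12.96 -31.08] med err 0.31
B xm -17.56 zm 5.95
T xm -16.79 zm 8.12
O rail [ -5.64  13.29 -43.63] med err 0.32
O rail [  1.01   8.96 -37.44] med err 0.33
B xm -16.94 zm 8.34
T xm -16.36 zm 10.57
```

Run:
```python
from h import *
to((*rail2w(-29,45),75,CY),(*rail2w(-29,45),51.6,CY))
```

```text
slide [-3.5  0.6 64.1] turn 0.003
slide [-4.1  0.8 87.5] turn 0.003
pos [576.4 163.5 139.1] yaw -0.138 F [ 0.  -0.2 -1.4] w 34.3 t 24.43 q7 -2.1
```

Call:
play_rows(
  slide=[
    [-3.5,0.6,30],
    [-3.5,0.6,60],
    [-3.8,0.7,72],
    [-4,0.8,78],
    [-4,0.8,78],
  ],
  turn=[0,0,0,0,0],
  fingers=[0.39,0.39,0.39,0.39,0.39],
)

```text
clock: 25.05
eef_pos: [574.8, 163.6, 61.3]
tool_rot: [-3.134, -0.025, -0.138]
force: [-0.2, 0.4, -2.1]
width: 34.4
```

Run:
```python
from h import *
snap('wrist','w27'); modpose('w27')
to((*rail2w(-29,45),51.6,CY))
```

```text
O rail [  -7.08   22.59 -144.15] med err 0.3
slide [-0.8  0.3 10.1] turn 0.003
pos [575.  163.7  61.7] yaw -0.138 F [-0.2 -0.3  0.1] w 34.0 t 25.1 q7 -2.12
```

View pics/w27.png

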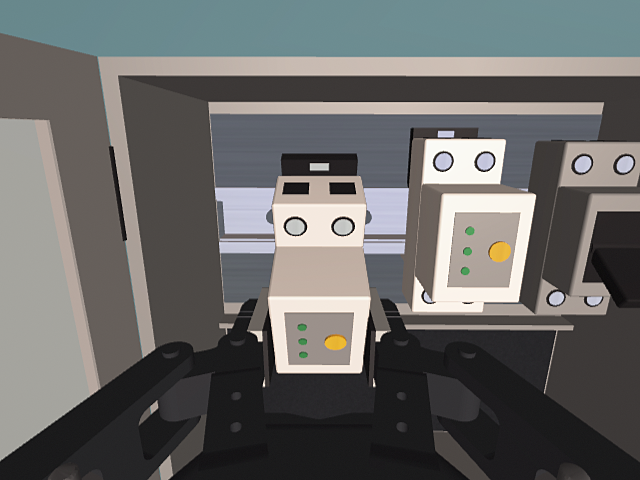

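Call:
play_rows(
  slide=[
    [-0.5,0,5],
    [-0.5,0,9.5],
    [-0.5,0,9.8],
    [-0.5,0,9.8],
  ],
  turn=[0,0,0,0],
  fingers=[0.39,0.39,0.39,0.39],
)

```text
clock: 25.6
eef_pos: [574.8, 163.9, 51.9]
tool_rot: [-3.133, -0.025, -0.138]
force: [0.3, 0.5, -1.4]
width: 34.1
```

Run:
```python
from h import *
snap('wrist','w28'); hook(modpose('w28'))
to((*rail2w(-29+8,45),51.6,CY))
```

```text
O rail [ -7.04  13.22 -37.34] med err 0.31
B xm -9.97 zm 3.22
T xm -9.15 zm 5.37
slide [7.6 0.3 0.5] turn 0.003
pos [574.9 163.9  51.9] yaw -0.138 F [ 0.2  0.2 -1.1] w 34.5 t 25.65 q7 -2.12
```

Call:
play_rows(
  slide=[
    [3,0.2,0.6],
    [5,0.2,0.7],
    [7,0.2,0.7],
    [8.5,0.2,0.7],
    [8.5,0.2,0.7],
  ],
  turn=[0,0,0,0,0],
  fingers=[0.39,0.39,0.39,0.39,0.39],
)

```text
clock: 26.28
eef_pos: [582.7, 162.5, 51.3]
tool_rot: [-3.134, -0.024, -0.138]
force: [-1.3, -0.7, -1.5]
width: 34.3
```

Run:
```python
from h import *
snap('wrist','w29'); hook(modpose('w29'))
to((*rail2w(-29+8,45),51.6,CY))
```

```text
O rail [  0.91  12.62 -37.34] med err 0.33
B xm -17.2 zm 6.57
T xm -16.38 zm 8.72
slide [-0.4  0.1 -0.3] turn 0.003
pos [582.8 162.5  51.3] yaw -0.138 F [-1.2  0.7 -0.6] w 34.0 t 26.32 q7 -2.11
```

Call:
play_rows(
  slide=[
    [1,0,0],
    [1,0,0],
    [1,0,0],
    [1,0,0],
    [1,0,0],
  ],
  turn=[0,0,0,0,0],
  fingers=[0.39,0.39,0.45,0.52,0.52],
)

```text
clock: 26.95
eef_pos: [584.5, 162.3, 51.6]
tool_rot: [-3.133, -0.026, -0.138]
force: [-0.1, 0.3, -0.3]
width: 44.3
```

Run:
```python
from h import *
snap('wrist','w30'); hook(modpose('w30'))
to((*rail2w(-29+8,45),51.6,CY))
```

```text
O rail [   0.37    9.2  -163.08] med err 0.36
B xm -16.15 zm 8.42
T xm -15.5 zm 10.62
slide [-1.9  0.1 -0.1] turn 0.003
pos [584.3 162.4  51.6] yaw -0.138 F [-0.9  0.1 -0.8] w 44.2 t 27.0 q7 -2.11
```

Hooked and resting on the foot, as the first one did. Now up, over the +x shoulder and press.

Call:
play_rows(
  slide=[
    [0,0,-20],
    [0,0,-60],
    [20,0,-75],
    [53,0,-75],
    [53,0,-75],
  ],
  turn=[0,0,0,0,0],
  fingers=[0.52,0.52,0.2,0,0],
)

```text
clock: 27.62
eef_pos: [637.8, 153.7, 129.9]
tool_rot: [-3.132, -0.03, -0.14]
force: [0.2, -0.1, -0.1]
width: -0.0
```

Run:
```python
from h import *
to((*rail2w(36,45),75,CY),(*rail2w(36,45),44,CY))
```

```text
slide [-0.8 -0.4 54.9] turn 0.001
slide [-1.7 -0.1 85.9] turn 0.001
pos [637.8 153.7 129.9] yaw -0.14 F [ 0.2 -0.1 -0.1] w -0.0 t 27.62 q7 -2.06
```

Call:
play_rows(
  slide=[
    [-1,0,30],
    [-1.5,0,62],
    [-1.7,0,72],
    [-1.7,0,80],
    [-1.7,0,85],
  ],
  turn=[0,0,0,0,0],
  fingers=[0,0,0,0,0],
)

```text
clock: 28.25
eef_pos: [642.4, 154.1, 47.9]
tool_rot: [-3.131, -0.037, -0.141]
force: [0.6, 0.3, 0.6]
width: -0.1
```

Call:
play_rows(
  slide=[
    [0,0,3],
    [0,0,5],
    [0,0,6],
    [0,0,6],
  ],
  turn=[0,0,0,0],
  fingers=[0,0,0,0],
)

```text
clock: 28.75
eef_pos: [644.2, 154.2, 44.3]
tool_rot: [-3.13, -0.041, -0.141]
force: [-0.8, -1.1, 12.5]
width: 0.2
```

Call:
play_rows(
  slide=[
    [-2,0,3],
    [-2,0,5],
    [-2,0,5],
  ],
  turn=[0,0,0],
  fingers=[0,0,0],
)

```text
clock: 29.12
eef_pos: [644.4, 154.3, 43.8]
tool_rot: [-3.129, -0.045, -0.142]
force: [-5.5, -3.2, 26.6]
width: 0.1
```

Call:
play_rows(
  slide=[
    [0,0,-30],
    [0,0,-70],
    [-60,0,-110],
    [-70,0,-120],
    [-70,0,-120],
  ],
  turn=[0,0,0,0,0],
  fingers=[0,0,0,0.2,0.5],
)

```text
clock: 29.75
eef_pos: [568.6, 164.5, 161.8]
tool_rot: [-3.128, -0.046, -0.14]
force: [0.7, 0.3, -0.3]
width: 33.7
```

Run:
```python
from h import *
snap('wrist','w31')
print('A');tops('w31',45,-17.7); print('B');tops('w31',45,45)
to((540,-200,200,0))
im,d,p=load('w31')
```

```text
A
-x shoulder 568 z med 45.42 slope dz/dx 0.046 y med -17.6
nose 2377 z med 73.58 slope dz/dx 0.005 y med -17.7
+x shoulder 704 z med 45.39 slope dz/dx 0.004 y med -17.8
B
-x shoulder 513 z med 45.49 slope dz/dx 0.026 y med 45.0
nose 2348 z med 73.63 slope dz/dx 0.005 y med 44.9
+x shoulder 679 z med 45.52 slope dz/dx 0.02 y med 44.5
slide [ 23.7 363.9 -42.8] turn -0.141
pos [569.6 163.9 161. ] yaw -0.141 F [ 0.2 -1.   0.1] w 41.4 t 29.8 q7 -2.12
```

View pics/w31.png

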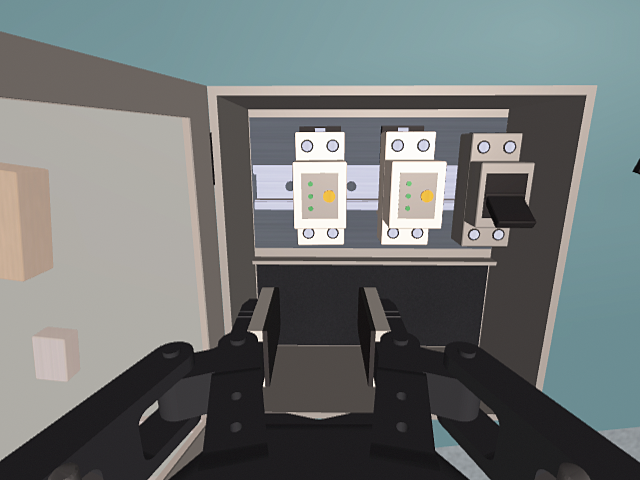

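Call:
play_rows(
  slide=[
    [0,50,-40],
    [0,110,-45],
    [0,170,-45],
    [0,230,-45],
    [0,290,-45],
  ],
  turn=[-0.15,-0.32,-0.5,-0.68,-0.85],
  fingers=[0.6,0.6,0.6,0.6,0.6],
)

```text
clock: 30.42
eef_pos: [526.9, -126.1, 201.1]
tool_rot: [3.116, -0.04, 0.714]
force: [1.3, 0.0, 0.5]
width: 51.5
```

Run:
```python
from h import *
to((430,-270,200,1.5))
```

```text
slide [-167.4   45.3   -4.5] turn -0.786
pos [ 526.9 -126.1  201.1] yaw 0.714 F [1.3 0.  0.5] w 51.5 t 30.43 q7 -0.9
```

Call:
play_rows(
  slide=[
    [-40,10,0],
    [-85,22,0],
    [-130,35,0],
    [-167,45,0],
    [-167,45,0],
  ],
  turn=[-0.16,-0.33,-0.5,-0.66,-0.78],
  fingers=[0.6,0.6,0.6,0.6,0.6],
)

```text
clock: 31.05
eef_pos: [427.7, -273.7, 194.0]
tool_rot: [3.098, -0.011, 1.49]
force: [0.2, 0.9, 0.0]
width: 51.1
```

Call:
play_rows(
  slide=[
    [0,0,0],
  ],
  turn=[0],
  fingers=[0.6],
)

```text
clock: 31.18
eef_pos: [427.7, -274.6, 193.1]
tool_rot: [3.098, -0.013, 1.487]
force: [-0.6, -0.5, -0.3]
width: 51.4
```

Run:
```python
from h import *
print(ctrl.read_state()['tool_rot'])
snap('wrist','w32')
im,d,p=load('w32'); C=cloud(p,d)
to((430,-270,200,1.5))
m=(C[...,2]>24)&(C[...,2]<36)&(d>0)&(C[...,0]<500)&(C[...,0]>340)&(C[...,1]<-60)
n,lab,st,ce=cv2.connectedComponentsWithStats(m.astype(np.uint8))
for i in range(1,n):
    if st[i][4]>200: print(st[i],ce[i],cv2.minAreaRect(C[lab==i][:,:2].astype(np.float32)),np.median(C[lab==i][:,2]))
```

```text
[ 3.09815667 -0.01255554  1.48702691]
slide [ 5.3  2.6 -6.8] turn -0.014
pos [ 427.3 -275.   193. ] yaw 1.486 F [ 0.1 -0.2 -0.2] w 51.3 t 31.23 q7 0.05
[ 243   18   51   66 1973] [268.17688799  50.31322859] ((407.6944274902344, -140.3013458251953), (25.94753074645996, 40.439666748046875), 16.55437469482422) 29.343516488764863
[ 272  128   41   54 1539] [291.98505523 154.19363223] ((417.64837646484375, -219.5502471923828), (25.96719741821289, 39.86867141723633), 7.160593032836914) 29.29603568263377
[ 310  225   86   64 1082] [335.60536044 248.1792976 ] ((461.7170715332031, -325.4710388183594), (35.207244873046875, 80.7556381225586), 36.95328140258789) 33.02895261369349
```

View pics/w32.png

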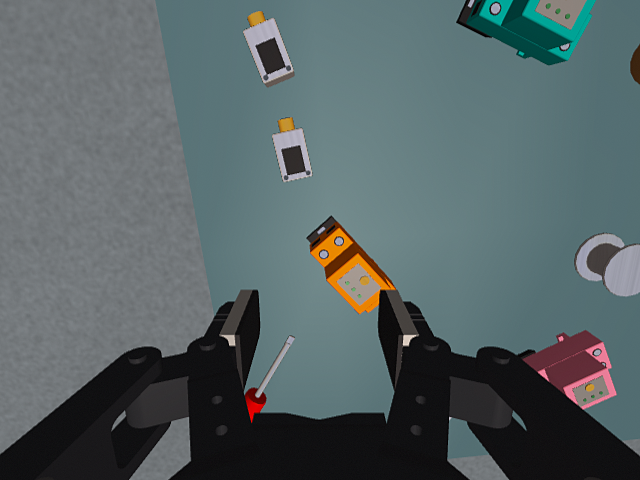

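Run:
```python
from h import *
to((417.6,-219.6,90,1.696),(417.6,-219.6,6,1.696))
R=Ro.from_euler('xyz',ctrl.read_state()['tool_rot']).as_matrix(); print(R[:,2])
```

```text
slide [ 53.1 -18.7 102.9] turn -0.21
slide [ 52.1 -22.3 186.8] turn -0.21
pos [ 427.3 -275.   193. ] yaw 1.486 F [ 0.1 -0.2 -0.2] w 51.3 t 31.23 q7 0.05
[ 0.04342257  0.00831212 -0.99902222]
```

Call:
play_rows(
  slide=[
    [25,-9,50],
    [53,-18,90],
    [53,-19,103],
    [53,-19,103],
  ],
  turn=[-0.1,-0.21,-0.21,-0.21],
  fingers=[0.55,0.55,0.55,0.55],
)

```text
clock: 31.72
eef_pos: [417.7, -219.7, 89.2]
tool_rot: [3.099, -0.003, 1.695]
force: [-0.2, -0.5, -0.0]
width: 47.0
```

Run:
```python
from h import *
to((417.6,-219.6,6,1.696))
snap('wrist','w33')
im,d,p=load('w33'); C=cloud(p,d)
m=(C[...,2]>24)&(C[...,2]<36)&(d>0)&(abs(C[...,0]-418)<40)&(abs(C[...,1]+220)<35)
P=C[m][:,:2].astype(np.float32); print(cv2.minAreaRect(P))
```

```text
slide [-0.2 -3.6 83.2] turn -0.001
pos [ 417.7 -219.7   89.2] yaw 1.695 F [-0.2 -0.5 -0. ] w 47.0 t 31.73 q7 -0.06
((417.5248718261719, -219.44776916503906), (25.814674377441406, 40.517913818359375), 7.53059196472168)
```

View pics/w33.png

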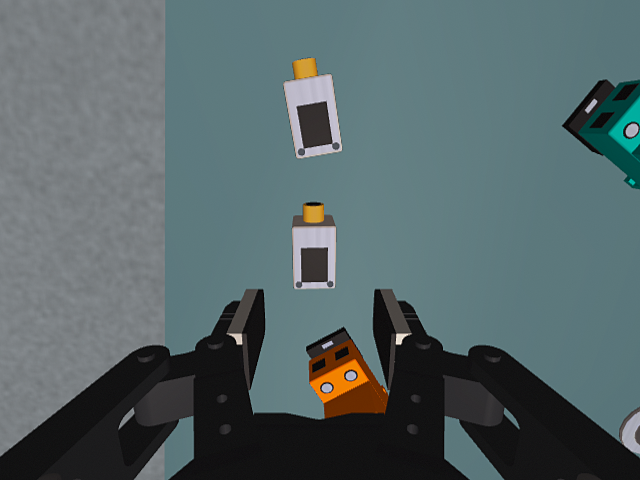

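Call:
play_rows(
  slide=[
    [0,-1.5,40],
    [0,-3,70],
    [0,-3.6,83],
    [0,-3.6,83],
  ],
  turn=[0,0,0,0],
  fingers=[0.55,0.55,0.55,0.55],
)

```text
clock: 32.28
eef_pos: [419.0, -221.1, 7.0]
tool_rot: [3.096, -0.001, 1.693]
force: [-0.6, 0.0, 0.5]
width: 47.0
```

Call:
play_rows(
  slide=[
    [0,0,0],
    [0,0,0],
    [0,0,0],
    [0,0,0],
  ],
  turn=[0,0,0,0],
  fingers=[0.3,0.2,0.2,0.2],
)

```text
clock: 32.78
eef_pos: [419.9, -222.2, 8.5]
tool_rot: [3.094, 0.001, 1.692]
force: [-0.4, -1.0, 7.3]
width: 24.8
```

Call:
play_rows(
  slide=[
    [0,0,-15],
    [0,0,-60],
    [0,0,-120],
    [0,0,-170],
  ],
  turn=[0,0,0,0],
  fingers=[0.2,0.2,0.2,0.2],
)

```text
clock: 33.28
eef_pos: [411.9, -223.1, 181.0]
tool_rot: [3.093, 0.002, 1.691]
force: [0.4, -0.6, -1.4]
width: 24.9
```

Run:
```python
from h import *
print(ctrl.read_state()['tool_rot'])
snap('wrist','w34')
to((*case2w(-63,-68),200,CY+np.pi/2),(*case2w(-63,-68),13,CY+np.pi/2))
```

```text
[3.09301101e+00 1.53140905e-03 1.69141216e+00]
slide [276.5 100.5 -10.4] turn 0.262
slide [277.8  90.2 176.3] turn 0.262
pos [ 414.7 -223.8  185.9] yaw 1.692 F [0.3 0.1 2.6] w 24.5 t 33.33 q7 0.01
```

View pics/w34.png

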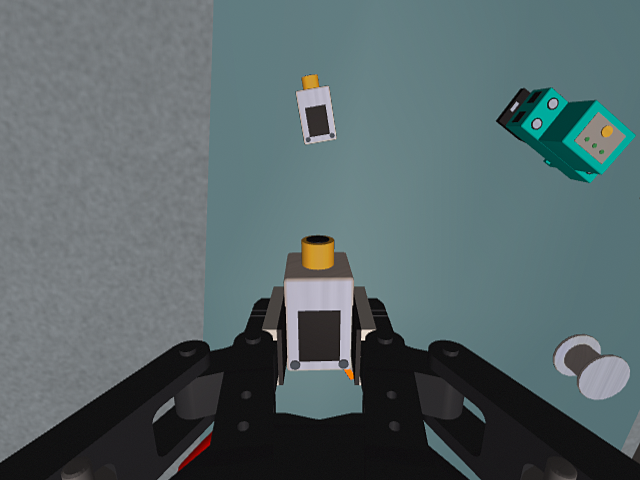

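Run:
```python
from h import *
to((*case2w(-55.5,-66),200,CY+np.pi/2),(*case2w(-55.5,-66),100,CY+np.pi/2))
```

```text
slide [276.5 108.2 -10. ] turn 0.262
slide [277.2 102.7  89.8] turn 0.262
pos [ 414.7 -223.8  185.9] yaw 1.692 F [0.3 0.1 2.6] w 24.5 t 33.33 q7 0.01
```

Call:
play_rows(
  slide=[
    [55,22,-10],
    [110,44,-10],
    [165,66,-10],
    [220,87,-10],
    [276,108,-10],
  ],
  turn=[0.05,0.1,0.15,0.2,0.262],
  fingers=[0.2,0.2,0.2,0.2,0.2],
)

```text
clock: 33.95
eef_pos: [488.3, 64.7, 200.8]
tool_rot: [3.085, -0.008, 1.427]
force: [1.1, -0.5, -0.6]
width: 25.0
```

Run:
```python
from h import *
to((*case2w(-55.5,-66),100,CY+np.pi/2))
```

```text
slide [ -1.8  -5.7 100.6] turn -0.002
pos [488.3  64.7 200.8] yaw 1.427 F [ 1.1 -0.5 -0.6] w 25.0 t 33.95 q7 -0.82
```

Call:
play_rows(
  slide=[
    [-1,-2,50],
    [-2,-6,100],
    [-2,-8,140],
    [-2,-8,140],
  ],
  turn=[0,0,0,0],
  fingers=[0.2,0.2,0.2,0.2],
)

```text
clock: 34.45
eef_pos: [486.2, 63.5, 59.1]
tool_rot: [3.09, -0.006, 1.428]
force: [0.2, -0.5, -1.3]
width: 24.7
```

Run:
```python
from h import *
s=ctrl.read_state(); print(s['tool_rot'],w2case(s['eef_pos']))
to((*case2w(-55.5,-66),14.5,CY+np.pi/2))
snap('wrist','w35')
im,d,p=snap('side','s3')
cv2.imwrite('pics/c11.png',cv2.resize(im[120:360,190:430],None,fx=3,fy=2.5,interpolation=cv2.INTER_CUBIC))
```

```text
[ 3.08976869 -0.00565694  1.42810858] [-57.35623094 -66.47726486]
slide [ 0.2 -0.5 44.6] turn -0.002
pos [486.2  63.5  59.1] yaw 1.428 F [ 0.2 -0.5 -1.3] w 24.7 t 34.45 q7 -1.08
```

View pics/w35.png

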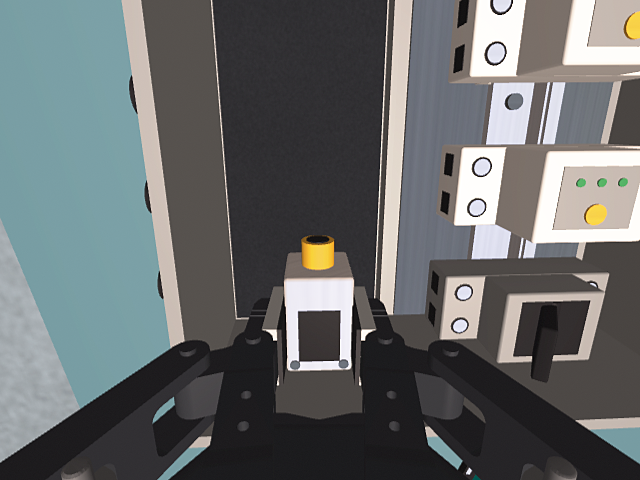

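View pics/c11.png

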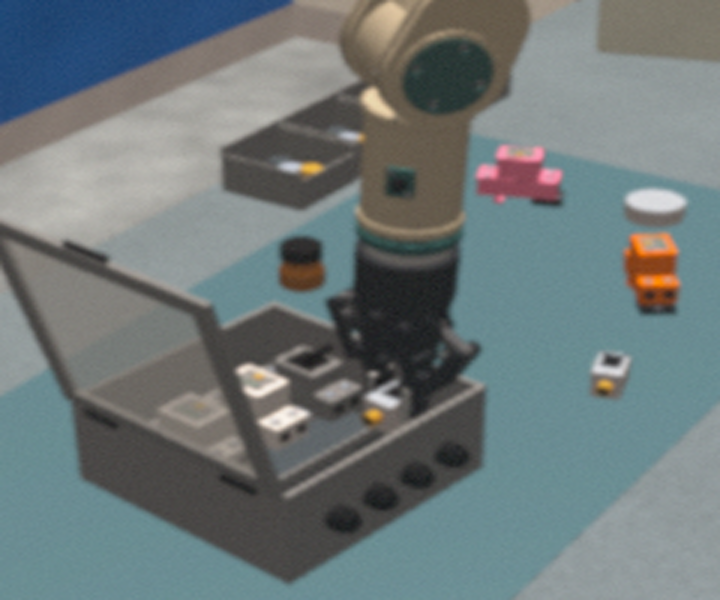

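Run:
```python
from h import *
snap('scene','sc3')
s=ctrl.read_state(); R=Ro.from_euler('xyz',s['tool_rot']).as_matrix()
for n in ['s3','sc3','w35']:
    if n=='s3':
        pass
    im,d,p=(snap('side','s3b') if n=='s3' else load(n))
    C=cloud(p,d).reshape(-1,3); C=C[d.reshape(-1)>0]
    L=(C-s['eef_pos'])@R
    m=(abs(L[:,0])<45)&(abs(L[:,1])<90)&(L[:,2]<0)&(L[:,2]>-140)
    print(n)
    for b in range(0,140,10):
        k=m&(-L[:,2]>=b)&(-L[:,2]<b+10)
        if k.sum()>3: print(b,k.sum(),'y',np.percentile(L[k][:,1],[0,2,98,100]).round(0),'x',np.percentile(L[k][:,0],[2,98]).round(0))
```

```text
s3
0 245 y [-60. -59.  89.  90.] x [-40.  43.]
10 283 y [-59. -58.  86.  89.] x [-40.  41.]
20 247 y [-58. -57.  36.  84.] x [-41.  42.]
30 132 y [-59. -58.  21.  25.] x [-41.  41.]
40 103 y [-45. -45.  37.  38.] x [-11.  15.]
50 134 y [-51. -49.  45.  47.] x [-12.  14.]
60 144 y [-56. -55.  49.  56.] x [-15.  18.]
70 139 y [-62. -59.  55.  61.] x [-13.  19.]
80 148 y [-66. -65.  58.  63.] x [-8. 19.]
90 229 y [-68. -67.  60.  66.] x [-11.  20.]
100 163 y [-62. -55.  46.  50.] x [-4. 20.]
110 65 y [-44. -43. -12. -11.] x [-7. 13.]
120 53 y [-41. -40.   4.  17.] x [-8. 36.]
130 138 y [-41. -40.  24.  27.] x [-13.  38.]
sc3
0 180 y [-51. -50.  89.  90.] x [-37.  44.]
10 228 y [-50. -50.  89.  90.] x [-37.  39.]
20 237 y [-54. -49.  87.  90.] x [-40.  39.]
30 74 y [-53. -52.  27.  28.] x [-3. 44.]
40 62 y [-43. -36.  38.  42.] x [-7. 16.]
50 95 y [-46. -42.  46.  46.] x [-10.  15.]
60 94 y [-52. -48.  53.  55.] x [-9. 19.]
70 87 y [-57. -54.  57.  59.] x [ 7. 19.]
80 86 y [-63. -57.  63.  65.] x [-2. 20.]
90 168 y [-63. -59.  66.  67.] x [-9. 21.]
100 112 y [-60. -58.  61.  63.] x [-3. 22.]
110 47 y [26. 26. 42. 42.] x [-7. 14.]
120 30 y [-15.  -9.  39.  40.] x [-11.  36.]
130 117 y [-17. -11.  39.  39.] x [-17.  39.]
w35
0 5490 y [-51. -50.  89.  90.] x [-37.  44.]
10 11385 y [-50. -50.  87.  90.] x [-37.  36.]
20 2852 y [-52. -49.  43.  63.] x [-39.  43.]
30 4091 y [-54. -53.  22.  32.] x [-40.  44.]
40 4266 y [-49. -46.  41.  44.] x [-9. 13.]
50 10146 y [-54. -49.  45.  50.] x [-12.  12.]
60 9868 y [-59. -54.  50.  54.] x [-12.  17.]
70 16527 y [-63. -59.  55.  60.] x [-5. 17.]
80 14506 y [-66. -62.  58.  62.] x [ 5. 18.]
90 2742 y [-59. -22.  17.  18.] x [18. 20.]
```

Run:
```python
from h import *
to((*case2w(-66,-36),150,CY))
```

```text
slide [ 30.2  -6.6 -87.9] turn 1.568
pos [489.4  64.1  62.4] yaw 1.427 F [-1.1  0.9 -0. ] w 24.7 t 34.65 q7 -1.08
```

Call:
play_rows(
  slide=[
    [0,0,-50],
    [5,0,-88],
    [10,-2,-88],
    [15,-4,-88],
    [20,-5,-88],
  ],
  turn=[0,0.15,0.33,0.5,0.67],
  fingers=[0.2,0.2,0.2,0.2,0.2],
)

```text
clock: 35.28
eef_pos: [482.7, 84.7, 152.2]
tool_rot: [3.099, -0.047, 0.751]
force: [-0.7, -0.5, -1.7]
width: 24.7
```

Call:
play_rows(
  slide=[
    [0,0,0],
    [0,0,0],
    [0,0,0],
    [0,0,0],
    [0,0,0],
  ],
  turn=[0.17,0.34,0.51,0.68,0.85],
  fingers=[0.2,0.2,0.2,0.2,0.2],
)

```text
clock: 35.9
eef_pos: [483.3, 85.0, 154.1]
tool_rot: [-3.132, -0.065, -0.106]
force: [-0.1, 0.1, -1.2]
width: 24.9
```

Run:
```python
from h import *
s=ctrl.read_state(); print(s['tool_rot'],w2case(s['eef_pos']))
to((*case2w(-66,-36),60,CY),(*case2w(-66,-36),14.5,CY))
```

```text
[-3.13155188 -0.06543606 -0.10600861] [-63.19337895 -45.67151372]
slide [-8.6 -8.8 93.8] turn 0.035
slide [-11.6  -8.4 139.2] turn 0.035
pos [483.3  85.  154.1] yaw -0.106 F [-0.1  0.1 -1.2] w 24.9 t 35.9 q7 -2.09
```

Call:
play_rows(
  slide=[
    [-4,-9,30],
    [-8,-9,70],
    [-10,-9,110],
    [-11,-9,128],
    [-11,-9,128],
  ],
  turn=[0.035,0.035,0.035,0.035,0.035],
  fingers=[0.2,0.2,0.2,0.2,0.2],
)

```text
clock: 36.52
eef_pos: [482.4, 95.6, 26.1]
tool_rot: [-3.128, -0.066, -0.141]
force: [1.0, 0.5, -0.8]
width: 25.0
```

Run:
```python
from h import *
s=ctrl.read_state(); print(s['tool_rot'],w2case(s['eef_pos']))
to((*case2w(-66,-36),14,CY))
snap('wrist','w36')
```

```text
[-3.12775746 -0.06566079 -0.14139932] [-65.61301034 -35.30140829]
slide [-1.2  0.9 12.1] turn -0.0
pos [482.4  95.6  26.1] yaw -0.141 F [ 1.   0.5 -0.8] w 25.0 t 36.52 q7 -2.71
```

View pics/w36.png

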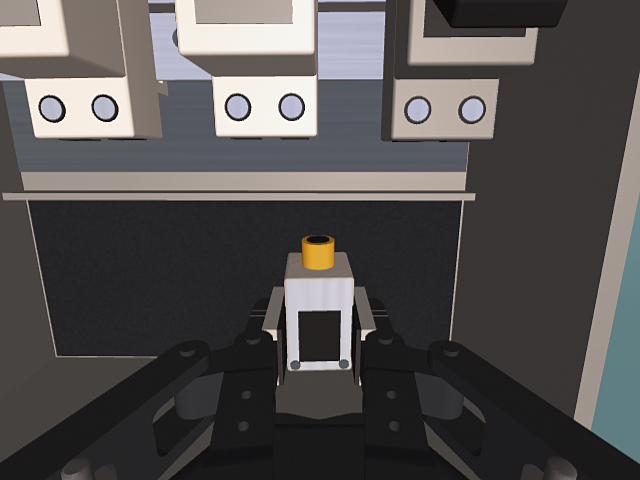

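Call:
play_rows(
  slide=[
    [-0.5,0,5],
    [-1,0,9],
    [-1,0,11],
    [-1,0,12],
  ],
  turn=[0,0,0,0],
  fingers=[0.2,0.2,0.2,0.2],
)

```text
clock: 37.08
eef_pos: [483.2, 95.8, 15.1]
tool_rot: [-3.127, -0.068, -0.143]
force: [0.2, 0.4, -1.7]
width: 24.8
```

Run:
```python
from h import *
to((*case2w(-66,-36),14,CY))
```

```text
slide [-1.2  1.1  1. ] turn -0.002
pos [483.2  95.8  15.1] yaw -0.143 F [ 0.2  0.4 -1.7] w 24.8 t 37.08 q7 -2.86
```

Call:
play_rows(
  slide=[
    [0,0,0],
    [0,0,0],
    [0,0,0],
  ],
  turn=[0,0,0],
  fingers=[0.3,0.42,0.42],
)

```text
clock: 37.45
eef_pos: [483.3, 95.9, 15.2]
tool_rot: [-3.127, -0.068, -0.143]
force: [0.3, 0.7, -0.1]
width: 36.0
```

Call:
play_rows(
  slide=[
    [0,0,-20],
    [0,0,-60],
    [0,0,-110],
    [0,0,-150],
    [0,0,-150],
  ],
  turn=[0,0,0,0,0],
  fingers=[0.42,0.42,0.42,0.42,0.42],
)

```text
clock: 38.08
eef_pos: [474.5, 95.6, 167.5]
tool_rot: [-3.125, -0.073, -0.143]
force: [0.7, 0.7, 0.5]
width: 35.5
```

Run:
```python
from h import *
s=ctrl.read_state(); print(s['tool_rot'],s['qpos'].round(2))
snap('wrist','w37')
to((410,-150,200,1.5))
im,d,p=load('w37'); C=cloud(p,d)
m=(C[...,2]>28)&(C[...,2]<42)&(d>0)
q=np.stack([w2case(P) for P in C.reshape(-1,3)]).reshape(480,640,2)
m&=(q[...,0]<-25)&(q[...,0]>-100)&(abs(q[...,1])<95)
n,lab,st,ce=cv2.connectedComponentsWithStats(m.astype(np.uint8))
for i in range(1,n):
    if st[i][4]>200: print(st[i],cv2.minAreaRect(q[lab==i].astype(np.float32)),np.median(C[lab==i][:,2]))
```

```text
[-3.12474243 -0.07344542 -0.14333624] [ 0.18  0.53 -0.64  2.09  0.59  0.62 -2.57]
slide [-25.5 250.9 -39.8] turn -1.643
pos [473.6  94.9 165.9] yaw -0.143 F [-0.  -0.5 -0.6] w 35.8 t 38.12 q7 -2.57
[ 303  197   34   50 1627] ((-61.17589569091797, -34.60906219482422), (26.06195831298828, 39.68190002441406), 89.57672882080078) 34.371377769833884
```

View pics/w37.png

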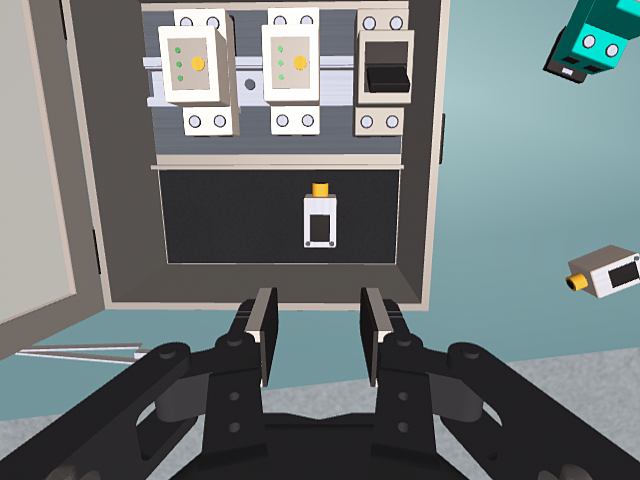

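Run:
```python
from h import *
to((425,-190,190,1.86))
```

```text
slide [ -5.7 288.5 -29. ] turn -2.003
pos [473.6  94.9 165.9] yaw -0.143 F [-0.  -0.5 -0.6] w 35.8 t 38.12 q7 -2.57
```

Call:
play_rows(
  slide=[
    [0,40,-30],
    [0,95,-30],
    [0,150,-30],
    [-2,205,-30],
    [-4,260,-30],
  ],
  turn=[-0.17,-0.34,-0.51,-0.68,-0.85],
  fingers=[0.55,0.55,0.55,0.55,0.55],
)

```text
clock: 38.75
eef_pos: [429.5, -163.5, 190.3]
tool_rot: [3.1, -0.057, 0.714]
force: [0.9, -0.4, 0.3]
width: 46.8
```

Run:
```python
from h import *
to((425,-190,190,1.86))
s=ctrl.read_state(); print(s['tool_rot'],s['qpos'].round(2))
```

```text
slide [-20.7  17.1  -0.2] turn -1.146
pos [ 429.5 -163.5  190.3] yaw 0.714 F [ 0.9 -0.4  0.3] w 46.8 t 38.75 q7 -1.27
[ 3.10017774 -0.05732877  0.71432738] [ 1.    0.56 -0.99  2.11  0.69  0.74 -1.27]
```

Call:
play_rows(
  slide=[
    [-5,4,0],
    [-10,8,0],
    [-15,12,0],
    [-21,17,0],
    [-21,17,0],
  ],
  turn=[-0.18,-0.36,-0.54,-0.72,-0.9],
  fingers=[0.55,0.55,0.55,0.55,0.55],
)

```text
clock: 39.38
eef_pos: [423.7, -190.4, 188.0]
tool_rot: [3.074, -0.005, 1.618]
force: [-0.1, -0.2, -0.5]
width: 47.1
```

Call:
play_rows(
  slide=[
    [0,0,0],
    [0,0,0],
    [0,0,0],
  ],
  turn=[-0.16,-0.25,-0.25],
  fingers=[0.55,0.55,0.55],
)

```text
clock: 39.75
eef_pos: [423.0, -190.1, 186.7]
tool_rot: [3.076, 0.01, 1.867]
force: [-0.2, -0.1, -0.8]
width: 46.8
```

Run:
```python
from h import *
s=ctrl.read_state(); print(s['tool_rot'],s['qpos'].round(2))
snap('wrist','w38')
im,d,p=load('w38'); C=cloud(p,d)
m=(C[...,2]>24)&(C[...,2]<36)&(d>0)&(C[...,0]<480)&(C[...,0]>340)&(C[...,1]<-60)&(C[...,1]>-200)
n,lab,st,ce=cv2.connectedComponentsWithStats(m.astype(np.uint8))
for i in range(1,n):
    if st[i][4]>200: print(st[i],cv2.minAreaRect(C[lab==i][:,:2].astype(np.float32)),np.median(C[lab==i][:,2]))
```

```text
[3.07604197 0.01008885 1.86709325] [ 1.17  0.69 -1.21  2.1   0.85  0.89 -0.23]
[ 289  128   33   50 1600] ((407.5438232421875, -140.26026916503906), (25.76185417175293, 39.01396560668945), 17.223894119262695) 29.30687460071573
```

View pics/w38.png

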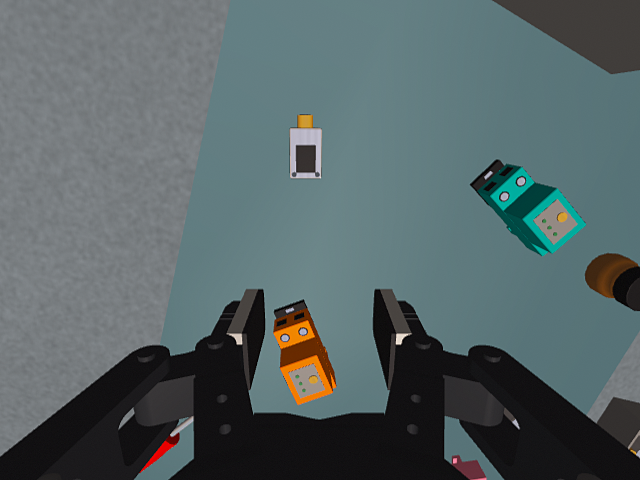

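Run:
```python
from h import *
to((407.5,-140.3,120,1.871),(407.5,-140.3,12,1.871))
```

```text
slide [52.9 -4.9 66.3] turn -0.005
slide [ 54. -12. 174.] turn -0.005
pos [ 423.2 -190.1  187. ] yaw 1.866 F [ 0.3 -0.  -0.4] w 47.4 t 39.8 q7 -0.23
```

Call:
play_rows(
  slide=[
    [20,-2,20],
    [40,-4,40],
    [53,-5,66],
  ],
  turn=[0,0,0],
  fingers=[0.55,0.55,0.55],
)

```text
clock: 40.17
eef_pos: [407.0, -139.6, 119.5]
tool_rot: [3.076, 0.01, 1.865]
force: [0.5, -1.0, -0.0]
width: 46.9
```

Run:
```python
from h import *
s=ctrl.read_state(); print(s['tool_rot'],s['qpos'].round(3))
to((407.5,-140.3,12,1.871))
```

```text
[3.07564335 0.01013759 1.8651346 ] [ 0.982  0.726 -1.058  2.249  1.054  0.71  -0.531]
slide [  0.3  -6.8 107.3] turn -0.006
pos [ 407.  -139.6  119.5] yaw 1.865 F [ 0.5 -1.  -0. ] w 46.9 t 40.17 q7 -0.53
```

Call:
play_rows(
  slide=[
    [0,-2,40],
    [0,-4,75],
    [0,-6,100],
    [0,-6.5,107],
    [0,-6.5,107],
  ],
  turn=[0,0,0,0,0],
  fingers=[0.55,0.55,0.55,0.55,0.55],
)

```text
clock: 40.8
eef_pos: [407.8, -140.1, 12.2]
tool_rot: [3.076, 0.009, 1.865]
force: [0.7, -0.1, 0.2]
width: 46.6
```

Run:
```python
from h import *
s=ctrl.read_state(); print(s['tool_rot'],s['qpos'].round(3))
to((407.5,-140.3,10,1.871))
snap('wrist','w39')
```

```text
[3.07589903 0.00937066 1.86488319] [ 0.829  0.909 -0.825  2.302  1.498  0.593 -0.905]
slide [-0.1 -0.5  2.2] turn -0.006
pos [ 407.8 -140.1   12.2] yaw 1.865 F [ 0.7 -0.1  0.2] w 46.6 t 40.8 q7 -0.9
```

View pics/w39.png

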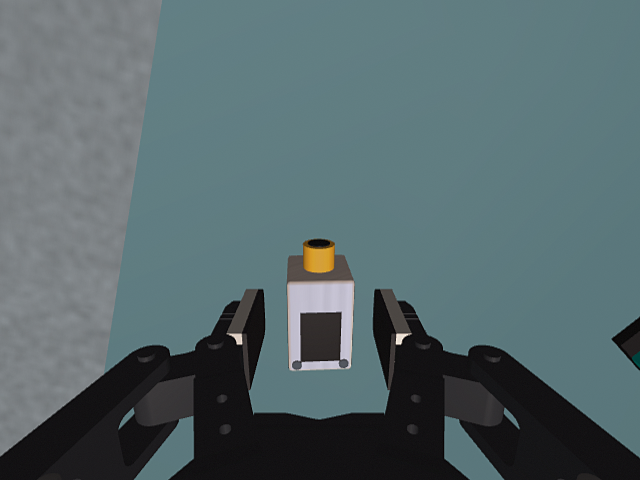

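Well centred. Down 2 mm, close, and lift.

Call:
play_rows(
  slide=[
    [0,-0.5,2],
    [0,-0.5,2],
    [0,-0.5,2],
    [0,-0.5,2],
    [0,-0.5,2],
  ],
  turn=[0,0,0,0,0],
  fingers=[0.5,0.3,0.2,0.2,0.2],
)

```text
clock: 41.48
eef_pos: [408.1, -140.7, 11.6]
tool_rot: [3.074, 0.012, 1.864]
force: [-1.7, -0.3, 9.4]
width: 24.7
```

Call:
play_rows(
  slide=[
    [0,0,-15],
    [0,0,-60],
    [0,0,-120],
    [0,0,-150],
    [0,0,-150],
  ],
  turn=[0,0,0,0,0],
  fingers=[0.2,0.2,0.2,0.2,0.2],
)

```text
clock: 42.1
eef_pos: [398.9, -142.7, 163.1]
tool_rot: [3.071, 0.015, 1.863]
force: [0.7, -0.3, -1.5]
width: 25.1
```

Run:
```python
from h import *
s=ctrl.read_state(); print(s['tool_rot'],s['qpos'].round(3))
to((*case2w(-60,30),160,CY+np.pi),(*case2w(-60,30),160,CY))
snap('wrist','w40')
```

```text
[3.07132813 0.01504194 1.86322499] [ 1.042  0.62  -1.095  2.23   0.877  0.722 -0.363]
slide [261.  180.8  11.9] turn -1.137
slide [261.  180.8  11.9] turn 2.004
pos [ 398.9 -142.7  163.1] yaw 1.863 F [ 0.7 -0.3 -1.5] w 25.1 t 42.1 q7 -0.36
```

View pics/w40.png

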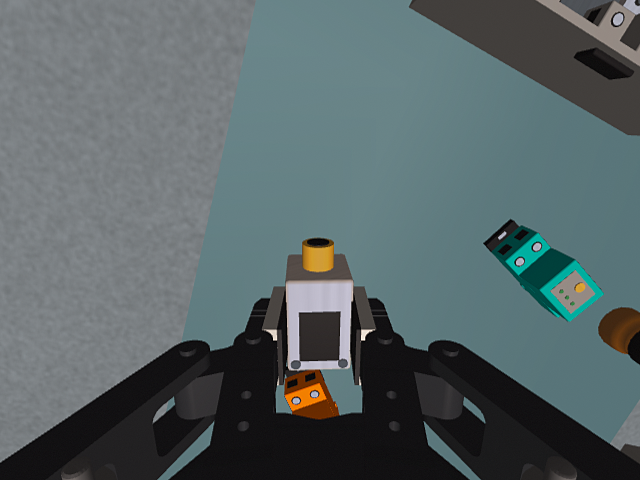

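Call:
play_rows(
  slide=[
    [40,28,0],
    [85,60,0],
    [130,92,5],
    [175,122,5],
    [215,150,10],
  ],
  turn=[0,0,-0.05,-0.1,-0.2],
  fingers=[0.2,0.2,0.2,0.2,0.2],
)

```text
clock: 42.78
eef_pos: [479.6, 108.2, 157.6]
tool_rot: [3.08, 0.027, 2.067]
force: [1.4, 0.2, -0.9]
width: 24.8
```

Run:
```python
from h import *
s=ctrl.read_state(); print(s['tool_rot'],s['qpos'].round(3))
to((*case2w(-60,30),160,CY+np.pi))
```

```text
[3.07951041 0.02685843 2.06693133] [ 0.388  0.7   -1.046  2.07   0.902  0.832 -0.701]
slide [36.6 39.9 -0.9] turn -0.934
pos [479.6 108.2 157.6] yaw 2.067 F [ 1.4  0.2 -0.9] w 24.8 t 42.77 q7 -0.7
```

Call:
play_rows(
  slide=[
    [10,10,0],
    [20,20,0],
    [30,33,0],
    [37,40,0],
    [37,40,0],
  ],
  turn=[-0.18,-0.36,-0.54,-0.72,-0.9],
  fingers=[0.2,0.2,0.2,0.2,0.2],
)

```text
clock: 43.4
eef_pos: [496.3, 160.6, 157.2]
tool_rot: [3.125, 0.063, 2.975]
force: [-0.0, 0.3, -0.8]
width: 24.6
```

Run:
```python
from h import *
s=ctrl.read_state(); print(s['tool_rot'],s['qpos'].round(3))
to((*case2w(-60,30),60,CY+np.pi),(*case2w(-60,30),18.5,CY+np.pi))
```

```text
[3.12498394 0.06282569 2.97470491] [ 0.338  0.819 -1.19   1.989  0.995  0.996  0.057]
slide [ 5.1 -2.6 97. ] turn -0.026
slide [  7.7  -3.3 138.4] turn -0.026
pos [496.3 160.6 157.2] yaw 2.975 F [-0.   0.3 -0.8] w 24.6 t 43.4 q7 0.06
```

Call:
play_rows(
  slide=[
    [2,-1,40],
    [4,-2,80],
    [6,-3,110],
    [7,-3,125],
    [7,-3,125],
  ],
  turn=[-0.026,-0.026,-0.026,-0.026,-0.026],
  fingers=[0.2,0.2,0.2,0.2,0.2],
)

```text
clock: 44.02
eef_pos: [495.0, 159.0, 29.3]
tool_rot: [3.129, 0.059, 3.002]
force: [0.3, 0.2, -0.4]
width: 24.9
```

Run:
```python
from h import *
s=ctrl.read_state(); print(s['tool_rot'],s['qpos'].round(3))
to((*case2w(-60,30),17,CY+np.pi))
snap('wrist','w41')
```

```text
[3.12895287 0.0587498  3.00194009] [ 0.235  0.995 -1.002  2.062  1.29   0.85  -0.139]
slide [-1.3  0.6 12.4] turn 0.001
pos [495.  159.   29.3] yaw 3.002 F [ 0.3  0.2 -0.4] w 24.9 t 44.02 q7 -0.14
```

View pics/w41.png

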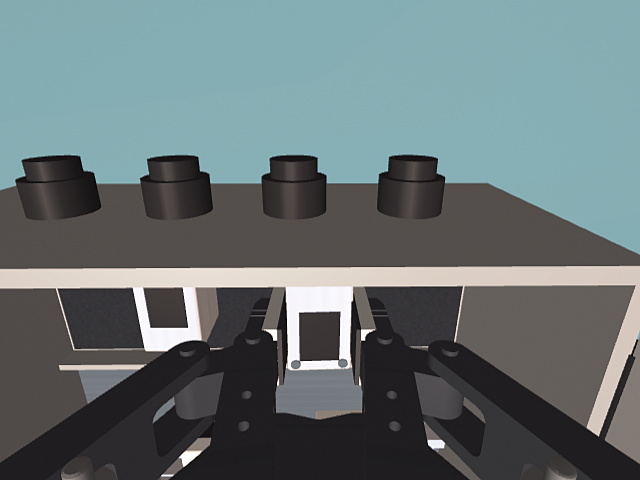

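Call:
play_rows(
  slide=[
    [-0.5,0.5,5],
    [-1,0.5,9],
    [-1,0.5,12],
    [-1,0.5,12],
  ],
  turn=[0,0,0,0],
  fingers=[0.2,0.2,0.2,0.2],
)

```text
clock: 44.58
eef_pos: [497.6, 159.8, 18.5]
tool_rot: [3.128, 0.06, 3.002]
force: [1.0, -0.1, -0.9]
width: 24.6
```

Call:
play_rows(
  slide=[
    [0,0,0],
    [0,0,0],
    [0,0,0],
  ],
  turn=[0,0,0],
  fingers=[0.3,0.42,0.42],
)

```text
clock: 44.95
eef_pos: [497.8, 159.9, 18.8]
tool_rot: [3.128, 0.061, 3.002]
force: [0.4, 0.1, 0.6]
width: 35.4
```

Call:
play_rows(
  slide=[
    [0,0,-20],
    [0,0,-70],
    [-20,0,-130],
    [-40,0,-190],
    [-60,0,-240],
  ],
  turn=[0,0,0,0,0],
  fingers=[0.42,0.42,0.42,0.2,0],
)

```text
clock: 45.58
eef_pos: [542.5, 150.3, 264.4]
tool_rot: [3.127, 0.062, 3.002]
force: [1.8, 0.2, -0.6]
width: 0.9
```

Run:
```python
from h import *
s=ctrl.read_state(); print(s['tool_rot'],s['qpos'].round(3),w2case(s['eef_pos']))
snap('wrist','w42'); snap('scene','sc4')
im,d,p=load('w42'); C=cloud(p,d)
q=np.stack([w2case(P) for P in C.reshape(-1,3)]).reshape(480,640,2)
m=(C[...,2]>28)&(C[...,2]<42)&(d>0)&(q[...,0]<-25)&(q[...,0]>-100)&(abs(q[...,1])<95)
n,lab,st,ce=cv2.connectedComponentsWithStats(m.astype(np.uint8))
for i in range(1,n):
    if st[i][4]>200: print(st[i],cv2.minAreaRect(q[lab==i].astype(np.float32)),np.median(C[lab==i][:,2]),np.percentile(C[lab==i][:,2],[5,95]))
```

```text
[3.12672821 0.06178646 3.00226907] [ 0.385  0.695 -1.203  1.763  0.755  1.151  0.385] [-13.82586098  27.34682779]
[ 238  117   29   43 1131] ((-62.01799392700195, -34.59747314453125), (26.23585319519043, 40.17173767089844), 89.35382080078125) 34.28388084976518 [32.48888525 35.5983392 ]
[ 305  120   27   42 1091] ((-59.73845672607422, 30.13219451904297), (25.470951080322266, 39.523616790771484), 89.38615417480469) 34.262601941043044 [32.81370056 35.61794971]
```

View pics/w42.png

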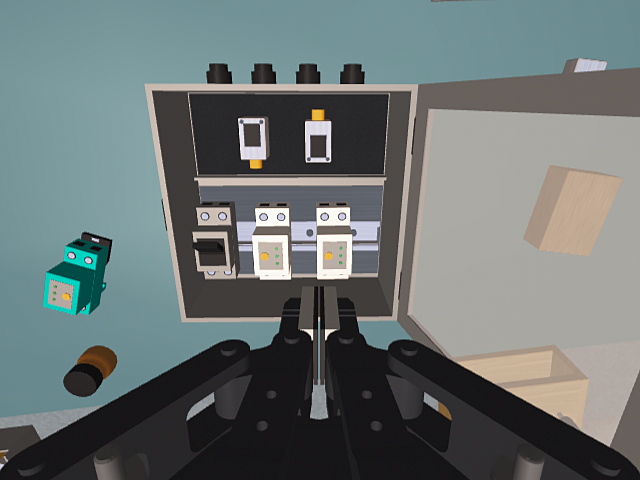

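View pics/sc4.png

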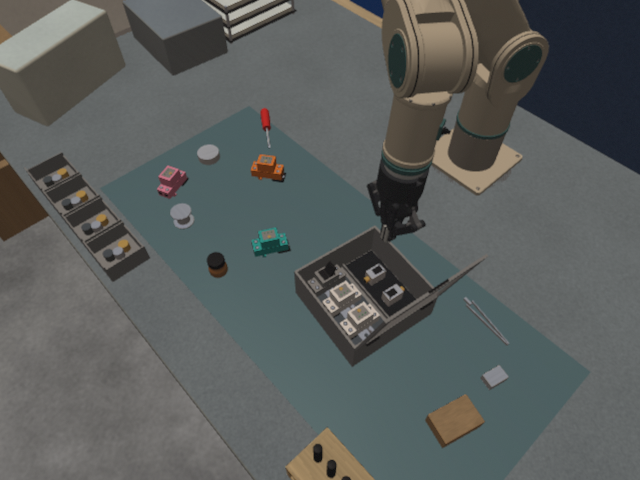

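Run:
```python
from h import *
im,d,p=load('side0'); C=cloud(p,d).reshape(-1,3)
q=np.array([w2case(P) for P in C]); 
m=(C[:,2]>110)&(C[:,2]<340)&(q[:,1]>95)&(q[:,1]<230)&(abs(q[:,0])<115)
for z in range(110,340,20):
    k=m&(C[:,2]>=z)&(C[:,2]<z+20)
    if k.sum(): print(z,k.sum(),np.percentile(q[k,1],[2,50,98]).round(1),np.percentile(q[k,0],[2,98]).round(0))
to((*case2w(0,27),350,CY+np.pi),(*case2w(0,215),350,CY+np.pi),(*case2w(0,215),280,CY+np.pi))
```

```text
110 408 [116.4 119.8 123.9] [-111.  104.]
130 415 [121.  125.2 128.9] [-111.  102.]
150 437 [127.2 130.7 134.4] [-111.  103.]
170 441 [132.2 136.  139.8] [-111.  105.]
190 469 [137.4 141.6 145. ] [-111.  101.]
210 479 [142.9 146.7 150.3] [-111.  103.]
230 480 [148.3 152.1 155.6] [-112.  103.]
250 511 [153.6 157.3 161.1] [-111.  102.]
270 511 [159.2 163.1 167.1] [-111.  103.]
290 438 [162.8 167.1 170. ] [-110.  103.]
slide [-16.2  -1.  -81. ] turn -0.002
slide [-15.8 186.9 -77.3] turn -0.002
slide [-10.9 185.6  -7.5] turn -0.002
pos [546.2 152.1 268.1] yaw 2.999 F [ 0.1 -0.1  0.4] w 0.3 t 45.67 q7 0.38
```

Run:
```python
from h import *
to((*case2w(25,30),345,CY+np.pi),(*case2w(25,212),345,CY+np.pi),(*case2w(25,212),283,CY+np.pi))
```

```text
slide [-40.8   1.9 -74.2] turn -0.002
slide [-40.4 183.9 -70.6] turn -0.002
slide [-36.  182.6  -8.8] turn -0.002
pos [546.2 152.1 268.1] yaw 2.999 F [ 0.1 -0.1  0.4] w 0.3 t 45.67 q7 0.38
```

Call:
play_rows(
  slide=[
    [-15,0,-40],
    [-41,0,-78],
    [-41,45,-78],
    [-41,100,-76],
    [-41,150,-74],
  ],
  turn=[0,0,0,0,0],
  fingers=[0,0,0,0,0],
)

```text
clock: 46.3
eef_pos: [602.3, 295.5, 347.0]
tool_rot: [3.123, 0.071, 2.999]
force: [0.6, -0.5, -1.3]
width: -0.4
```

Run:
```python
from h import *
s=ctrl.read_state(); print(s['tool_rot'],s['qpos'].round(3),w2case(s['eef_pos']))
to((*case2w(25,212),345,CY+np.pi),(*case2w(25,212),283,CY+np.pi))
```

```text
[3.12278347 0.07086159 2.99868127] [ 0.04   0.732 -1.112  1.344  0.707  1.405  0.383] [ 24.98679584 179.44276165]
slide [ 0.2 32.5  2.6] turn -0.002
slide [ 4.6 31.4 64.4] turn -0.002
pos [602.3 295.5 347. ] yaw 2.999 F [ 0.6 -0.5 -1.3] w -0.4 t 46.3 q7 0.38
```

Call:
play_rows(
  slide=[
    [0,35,0],
    [2,36,30],
    [4,36,62],
    [4,36,62],
  ],
  turn=[0,0,0,0],
  fingers=[0,0,0,0],
)

```text
clock: 46.8
eef_pos: [606.7, 330.8, 282.1]
tool_rot: [3.128, 0.067, 3.0]
force: [0.9, 0.1, -0.7]
width: 0.1
```

Run:
```python
from h import *
s=ctrl.read_state(); print(s['tool_rot'],s['qpos'].round(3),w2case(s['eef_pos']))
for th in [1.7,1.5,1.2,0.9,0.6,0.3,0.1,0]:
    r=195;t=4
    y=108-r*np.cos(th)+14.5+t*np.sin(th); z=92.5+r*np.sin(th)+t*np.cos(th); print(th,end=' '); to((*case2w(25,y),z,CY+np.pi))
im,d,p=snap('side','s5')
cv2.imwrite('pics/c12.png',cv2.resize(im[60:360,130:430],None,fx=2.6,fy=2,interpolation=cv2.INTER_CUBIC))
```

```text
[3.12756015 0.06697408 3.00000117] [-0.035  0.81  -1.065  1.375  0.766  1.325  0.31 ] [ 24.46369779 215.05889075]
1.7 slide [ -0.8 -63.4  -4.1] turn -0.001
pos [606.7 330.8 282.1] yaw 3.0 F [ 0.9  0.1 -0.7] w 0.1 t 46.8 q7 0.31
1.5 slide [  -0.9 -102.3   -6.5] turn -0.001
pos [606.7 330.8 282.1] yaw 3.0 F [ 0.9  0.1 -0.7] w 0.1 t 46.8 q7 0.31
1.2 slide [  -0.2 -159.6    4.2] turn -0.001
pos [606.7 330.8 282.1] yaw 3.0 F [ 0.9  0.1 -0.7] w 0.1 t 46.8 q7 0.31
0.9 slide [   1.6 -211.1   31.4] turn -0.001
pos [606.7 330.8 282.1] yaw 3.0 F [ 0.9  0.1 -0.7] w 0.1 t 46.8 q7 0.31
0.6 slide [   4.4 -252.3   72.6] turn -0.001
pos [606.7 330.8 282.1] yaw 3.0 F [ 0.9  0.1 -0.7] w 0.1 t 46.8 q7 0.31
0.3 slide [   7.9 -279.4  124. ] turn -0.001
pos [606.7 330.8 282.1] yaw 3.0 F [ 0.9  0.1 -0.7] w 0.1 t 46.8 q7 0.31
0.1 slide [  10.4 -288.5  161.8] turn -0.001
pos [606.7 330.8 282.1] yaw 3.0 F [ 0.9  0.1 -0.7] w 0.1 t 46.8 q7 0.31
0 slide [  11.7 -290.1  181.2] turn -0.001
pos [606.7 330.8 282.1] yaw 3.0 F [ 0.9  0.1 -0.7] w 0.1 t 46.8 q7 0.31
```

View pics/c12.png

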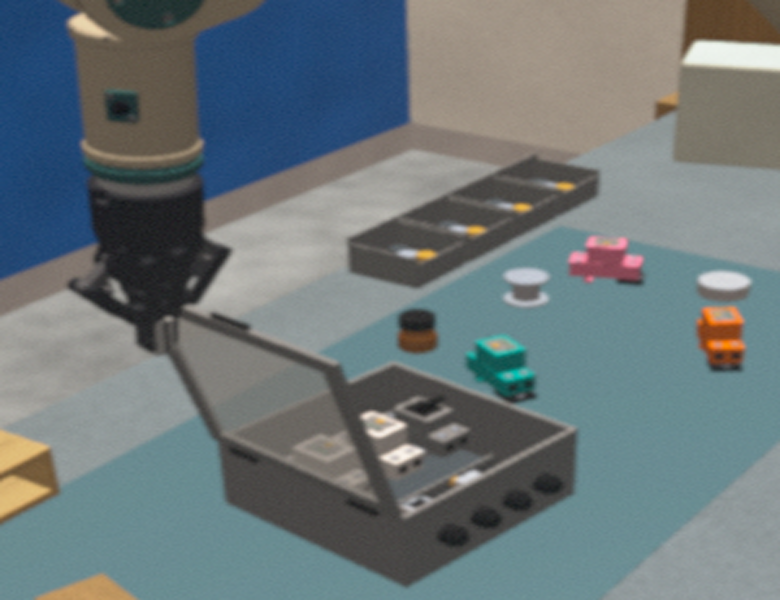

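Call:
play_rows(
  slide=[
    [0,-25,0],
    [0,-45,-1],
    [0,-64,-3],
    [0,-84,-5],
    [0,-104,-6],
  ],
  turn=[0,0,0,0,0],
  fingers=[0,0,0,0,0],
)

```text
clock: 47.48
eef_pos: [593.0, 229.7, 291.2]
tool_rot: [3.121, 0.072, 2.999]
force: [0.2, 2.3, -0.8]
width: -0.1
```

```bash
cat >> h.py <<'E'
def arc(ths,r=195,t=4,x=25):
    for th in ths:
        y=108-r*np.cos(th)+14.5+t*np.sin(th); z=92.5+r*np.sin(th)+t*np.cos(th); print(th,end=' '); to((*case2w(x,y),z,CY+np.pi))
E
python3 - <<'E'
from h import *
s=ctrl.read_state(); print(s['tool_rot'],s['qpos'].round(3),w2case(s['eef_pos']),s['force'])
arc([1.35,1.2,1.05,0.9,0.75])
snap('wrist','w43')
E
```

```text
[3.12076401 0.07227058 2.99940134] [ 0.183  0.732 -1.121  1.54   0.736  1.253  0.388] [ 25.07455094 113.06243415] [ 0.21510697  2.30607925 -0.78931848]
1.35 slide [  0.6 -29.5   6.9] turn -0.001
pos [593.  229.7 291.2] yaw 2.999 F [ 0.2  2.3 -0.8] w -0.1 t 47.48 q7 0.39
1.2 slide [  1.1 -57.8  14.2] turn -0.001
pos [593.  229.7 291.2] yaw 2.999 F [ 0.2  2.3 -0.8] w -0.1 t 47.48 q7 0.39
1.05 slide [  2.  -84.7  25.7] turn -0.001
pos [593.  229.7 291.2] yaw 2.999 F [ 0.2  2.3 -0.8] w -0.1 t 47.48 q7 0.39
0.9 slide [   3.1 -109.5   41. ] turn -0.001
pos [593.  229.7 291.2] yaw 2.999 F [ 0.2  2.3 -0.8] w -0.1 t 47.48 q7 0.39
0.75 slide [   4.5 -131.8   59.9] turn -0.001
pos [593.  229.7 291.2] yaw 2.999 F [ 0.2  2.3 -0.8] w -0.1 t 47.48 q7 0.39
```

View pics/w43.png

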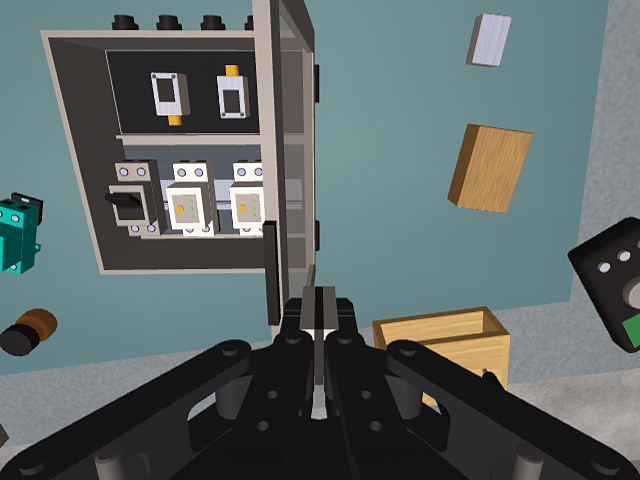

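Call:
play_rows(
  slide=[
    [0,-30,7],
    [1,-60,15],
    [2,-88,27],
    [3,-113,43],
    [4,-134,62],
  ],
  turn=[0,0,0,0,0],
  fingers=[0,0,0,0,0],
)

```text
clock: 48.15
eef_pos: [575.7, 94.5, 227.9]
tool_rot: [3.123, 0.075, 2.996]
force: [-0.0, 0.0, 0.8]
width: -0.1
```

Run:
```python
from h import *
s=ctrl.read_state(); print(s['tool_rot'],s['qpos'].round(3),w2case(s['eef_pos']),s['force'])
arc([0.6,0.45,0.3,0.15,0])
snap('wrist','w44')
```

```text
[3.12346867 0.07534343 2.99572009] [ 0.444  0.734 -1.122  1.769  0.798  1.073  0.475] [ 26.93033114 -23.25724327] [-0.02572286  0.02636833  0.78435011]
0.6 slide [  3.5 -13.3  21.5] turn -0.005
pos [575.7  94.5 227.9] yaw 2.996 F [-0.   0.   0.8] w -0.1 t 48.15 q7 0.47
0.45 slide [  5.3 -28.9  46.1] turn -0.005
pos [575.7  94.5 227.9] yaw 2.996 F [-0.   0.   0.8] w -0.1 t 48.15 q7 0.47
0.3 slide [  7.3 -40.7  72.8] turn -0.005
pos [575.7  94.5 227.9] yaw 2.996 F [-0.   0.   0.8] w -0.1 t 48.15 q7 0.47
0.15 slide [  9.4 -48.3 101. ] turn -0.005
pos [575.7  94.5 227.9] yaw 2.996 F [-0.   0.   0.8] w -0.1 t 48.15 q7 0.47
0 slide [ 11.6 -51.6 129.9] turn -0.005
pos [575.7  94.5 227.9] yaw 2.996 F [-0.   0.   0.8] w -0.1 t 48.15 q7 0.47
```

View pics/w44.png

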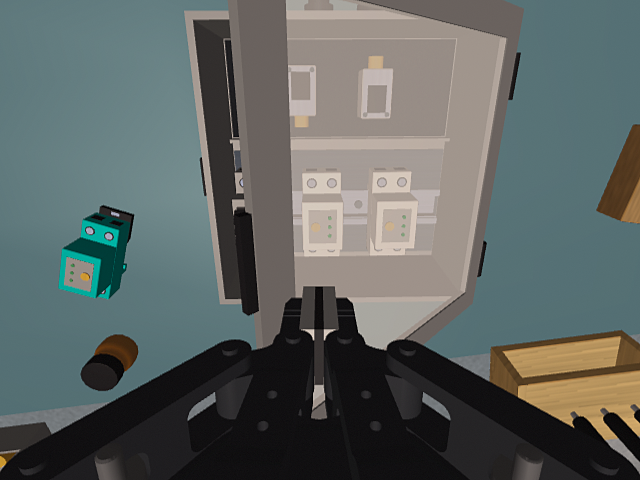

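Cover is following at about 0.7 rad. Continue down and press shut.

Call:
play_rows(
  slide=[
    [3,-14,23],
    [5,-30,48],
    [7,-41,75],
    [9,-48,102],
    [11,-50,122],
  ],
  turn=[0,0,0,0,0],
  fingers=[0,0,0,0,0],
)

```text
clock: 48.82
eef_pos: [566.1, 42.5, 101.8]
tool_rot: [3.129, 0.073, 2.992]
force: [1.0, 0.7, 0.4]
width: -0.1
```

Run:
```python
from h import *
s=ctrl.read_state(); print(s['tool_rot'],s['qpos'].round(3),w2case(s['eef_pos']),s['force'])
arc([0])
```

```text
[3.12892736 0.07272807 2.99177718] [ 0.458  0.865 -0.975  1.919  1.017  0.859  0.362] [ 24.72490997 -76.05509878] [1.0386326  0.7009895  0.37982675]
0 slide [0.1 3.5 5.4] turn -0.009
pos [566.1  42.5 101.8] yaw 2.992 F [1.  0.7 0.4] w -0.1 t 48.83 q7 0.36
```

Call:
play_rows(
  slide=[
    [0,0,4],
    [0,0,7],
    [0,0,9],
    [0,0,10],
    [0,0,10],
  ],
  turn=[0,0,0,0,0],
  fingers=[0,0,0,0,0],
)

```text
clock: 49.45
eef_pos: [566.7, 42.8, 97.3]
tool_rot: [3.133, 0.076, 2.992]
force: [-15.0, -5.9, 37.3]
width: -0.0
```

Call:
play_rows(
  slide=[
    [0,0,-20],
    [0,0,-70],
    [20,20,-130],
    [60,40,-190],
    [60,60,-200],
  ],
  turn=[0,0,0,0,0],
  fingers=[0,0,0,0,0],
)

```text
clock: 50.08
eef_pos: [500.5, 114.2, 297.0]
tool_rot: [3.132, 0.081, 2.994]
force: [0.9, 0.5, 0.3]
width: -0.0
```

Run:
```python
from h import *
s=ctrl.read_state(); print(s['tool_rot'],s['eef_pos'],s['force'])
snap('wrist','w45'); 
im,d,p=snap('side','s6'); cv2.imwrite('pics/c13.png',cv2.resize(im[160:400,170:490],None,fx=2.5,fy=2.5,interpolation=cv2.INTER_CUBIC))
snap('scene','sc6')
for n in ['w45','s6','sc6']:
    im,d,p=load(n); C=cloud(p,d).reshape(-1,3); q=np.array([w2case(P) for P in C])
    m=(d.reshape(-1)>0)&(abs(q[:,0])<108)&(abs(q[:,1])<106)&(C[:,2]>86)&(C[:,2]<125)
    for a,b in [(-106,-90),(-90,-50),(-50,0),(0,50),(50,90),(90,106)]:
        k=m&(q[:,1]>a)&(q[:,1]<b)
        if k.sum()>5: print(n,(a,b),k.sum(),np.percentile(C[k,2],[5,50,95]).round(1))
```

```text
[3.13245278 0.08095469 2.99434765] [500.49715691 114.21385257 296.95582837] [0.86435318 0.45033278 0.25131444]
w45 (-106, -90) 3262 [95.5 96.6 97.8]
w45 (-90, -50) 8076 [94.5 95.8 97.2]
w45 (-50, 0) 8387 [94.6 95.8 97.1]
w45 (0, 50) 9351 [94.6 95.8 97.2]
w45 (50, 90) 8055 [94.6 95.9 97.3]
w45 (90, 106) 3277 [95.5 96.7 97.9]
s6 (-106, -90) 351 [92.9 95.8 98.8]
s6 (-90, -50) 904 [92.5 95.2 97.9]
s6 (-50, 0) 1183 [92.3 95.2 97.8]
s6 (0, 50) 1271 [92.5 95.1 97.9]
s6 (50, 90) 1078 [92.5 95.2 97.7]
s6 (90, 106) 444 [93.3 96.  98.4]
sc6 (-106, -90) 566 [94.3 96.9 99.6]
sc6 (-90, -50) 1521 [93.4 96.3 99.1]
sc6 (-50, 0) 2021 [93.6 96.2 99.1]
sc6 (0, 50) 2159 [93.5 96.4 99.2]
sc6 (50, 90) 1834 [93.7 96.4 99.1]
sc6 (90, 106) 744 [94.7 97.2 99.9]
```

View pics/w45.png

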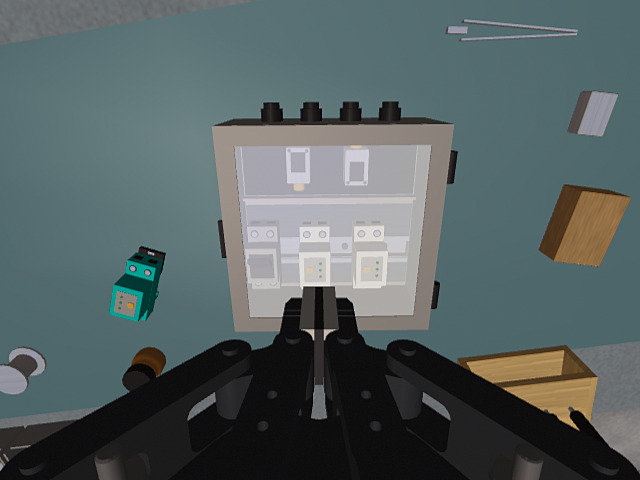

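View pics/c13.png

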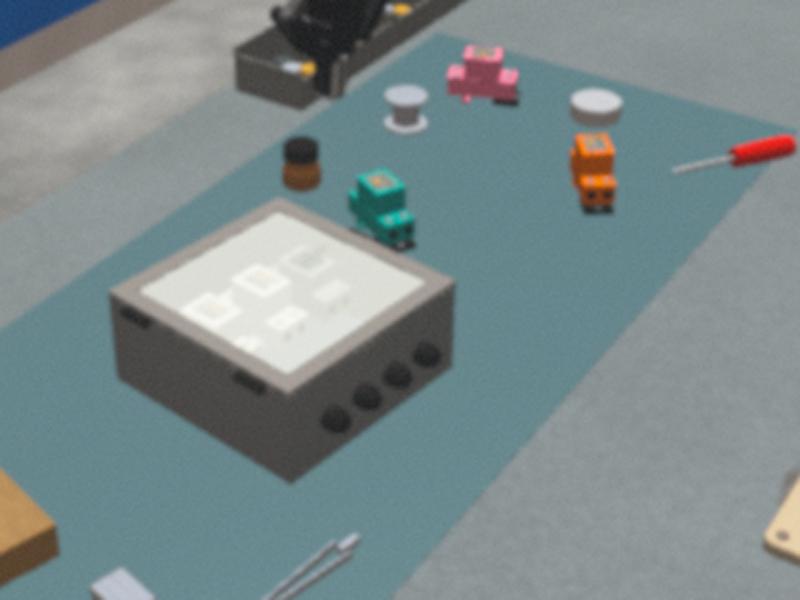

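View pics/sc6.png

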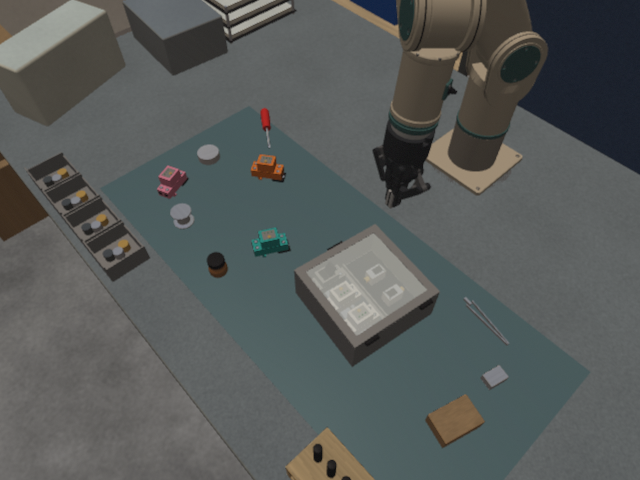

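Run:
```python
from h import *
print(ctrl.finish_job())
```

```text
the job is handed in; nothing more can be done
None
```

The case is ready and handed in at about 50 s: isolator off, both modules clipped on, both sensor heads in the pocket, cover shut. Two modules and two heads were on the bench.

- **Isolator:** the lever was pushed over first. Later pictures show it leaning towards the pocket.
- **Modules:** each lip was hooked under the pocket-side edge and the module pressed down. Both sit level with the isolator, with shoulders at about 45.5 mm and noses at about 73.6 mm. The foot click was judged only from that level seat and, for the first module, a foot back out at its normal length. The second module had been knocked against the spool before I reached it, so I measured it again before gripping.
- **Heads:** both lie flat and right side up on the pocket floor, tops at about 34.3 mm. Their long sides run across the pocket (along the case's x), not along y, because the gripper's linkage would have hit the case wall the other way.
- **Cover:** it was shut last. It measures about 96.6 mm high at both the hinge and free edges, so it is fully down.
- **Other objects:** the look-alikes and the other bench things appear unmoved in the last pictures.

**What went less cleanly:**
- **Final press:** the press on the cover peaked at about 37 N in z, about 41 N counting the sideways force, but that was through the fingertips, not the gripper body.
- **Tool lean:** the tool gradually leaned about 0.08 rad off vertical. I corrected for this in the moves.
- **Joint margins:** in the pocket moves two joints came close to their limits: the last joint to −2.86 of −2.94 rad and joint 3 to −1.21 of −1.25.

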